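# Put the scraping kit away and close up the chest

## Robot

A 6-joint arm with a two-finger parallel gripper is mounted at the origin on the work surface. World frame = base frame: x ahead of the robot, y to its left, z up, the work surface at z = 0. Lengths are in m, angles in rad, forces in N, time in s.
With the tool pointing down it reaches from about 0.325 to 0.775 m from the base axis. Payload 5.5 kg.
Tool frame: the origin (TCP) lies on the centre line of the jaws, within the pads' length; the fingertips stand arm.nose_length ahead of it and the grasp point (between the pads) lies 8 mm behind it (arm.nose_length is the distance from the TCP to the fingertips, in m); z points along the fingers, y is the line along which they close (so a half turn about z gives the same grasp; the last joint's range is limited). The gripper opens to 88 mm and grips with 3 to 60 N. Pads are 20 mm wide; open, the fingers measure 115 mm over their backs; the gripper's body (75 mm by 178 mm) begins 61 mm behind the grasp point.
Start: joints at [1.174, 0.091, 1.231, -0, 1.82, -0.057], TCP at [0.2, 0.566, 0.234] pointing down, gripper open.
Joint ranges: [-2.87, 2.87], [-0.86, 2.18], [0.17, 2.46], [-1.51, 4.65], [0.06, 2.69], [-2.65, 2.65]. Speed limits (rad/s): [2.57, 2.57, 3.01, 3.14, 3.14, 3.14].

## Interface

Orientations are given as a rotation vector (axis times angle).
In Python, from plant import arm, get_image gives the robot as it stands. The module is installed in compiled form; this text tells all that it offers.
- The arm moves only by the shell command python3 -m creep 'ROWS' [FORCE]. ROWS is JSON, one flat list of numbers, 7 for each row, row after row: the turn, a rotation vector about the world's x, y, z scaled (see below), then the shift along the world's x, y, z scaled (see below), then the finger opening in mm, from 0 to 87.8. A call has 1 to 10 rows; each row is the pose to reach, as a shift and turn from the pose commanded when the call began, turning the shorter way round; what a row does not reach only later rows make up. The controller multiplies each number of a shift by 10 cm and each number of a turn by pi rad. A row lasts 1/10 s, in which the tool goes at most 50 mm and 8.59 degrees, less where a joint would pass 70% of its speed; a pose out of reach is approached as far as the arm can. A call with a number of a shift or a turn outside -1 to 1 is refused whole. A call with a gripper value outside its range is refused whole. The fingers move at their own pace and stop on an object; FORCE is the grip in N (left out, the last holds). Time passes only in rows, so rows that repeat a pose let the fingers close. It gives the time, the measured TCP pose, the force, the opening and the grip force at its end, in the units of the state.
- arm.read_state(): the state, without advancing time (a new reading comes with each control period).
- get_image(name): name is "scene" or "top" or "wrist"; returns a dict with "frame" (420x560x3 uint8, blue, green, red), "K" (3x3 intrinsics, pixels), "rvec" (rotation vector, rad) and "tvec" (3), from world to camera coordinates, as OpenCV has them. Camera axes: x right, y down, z forward; pixel columns grow to the right and rows downward; lengths in m; the calibration is good to about 2 mm. A picture is of the moment at which its call begins. There is no depth.
- arm.job_done(): hands the job in; it is judged then, once.
The state is a dict: "time": time; "joint_pos": joint angles; "qd": joint speeds; "joint_efforts": joint torques, N m; "eef_pos": TCP position; "tcp_rot": TCP orientation; "force": force on the tool from outside, world axes, zero at the start; "moment": the same for the moment, N m; "gripper_width": opening from 0.0 (shut) to 1.0 (fully open); "grasp_force": force on a finger pad.
Only numpy, scipy, OpenCV 4.12 (cv2) and the standard library are available. Lean on these libraries where they do the work, as an engineer would, in place of code of your own. Each camera call takes 0.05 s, during which the arm holds its last target. There are 200 camera calls.

## Task

Put the scraping kit away: slide every hand scraper, blade first, fully into a slot of the block in the open drawer (one to a slot, any slot), and lay every sharpening stone in the till on top of the chest and fit the loose lid squarely down on the till. When the scrapers are all in, push the drawer fully shut, and only after that swing the hasp over and fully down in front of it. Leave the tin where it is.

Things in the scene. Friction and masses are not known exactly. Their poses are not given: they have to be found in the camera images.
- chest: Low brown steel chest, fixed, 270 wide (y), 210 deep (x), 68 high, a little turned. Origin: middle of its front lower edge, at bench level; x to its back, z up. On top an open till 85 (x) by 180 (y), 36 high, walls and floor 5 thick, centre 97.5 behind the chest's front.
- drawer (a joint): Opening of the drawer in m: 0 shut, about 0.15 at the start, grows towards the robot (chest -x); 6 N friction, stays where left. Front panel's outer face is 12 before the chest's front when shut; panel 250 wide, 12 thick, 8 to 60 above the bench, two pulls 40 wide, 8 proud, 92 either side of the middle. Floor 12, side walls 50 above the bench, inner width 236; 138 from panel to slotted block.
- drawer_face (a point): Middle of the outer face of the drawer's front panel, 34 above the bench; moves with the drawer, axes as the chest's.
- slot0 (a point): Mouth of the left slot (seen from the robot) of the wooden block at the drawer's rear: middle of its lower edge in the block's front face, on the drawer floor. x points into the slot, away from the robot, z up. Slot 52 wide, 16 high, 45 deep, open to the front only; block's top 28 above the floor; slots 75 apart.
- slot1 (a point): Mouth of the middle slot (seen from the robot) of the wooden block at the drawer's rear: middle of its lower edge in the block's front face, on the drawer floor. x points into the slot, away from the robot, z up. Slot 52 wide, 16 high, 45 deep, open to the front only; block's top 28 above the floor; slots 75 apart.
- slot2 (a point): Mouth of the right slot (seen from the robot) of the wooden block at the drawer's rear: middle of its lower edge in the block's front face, on the drawer floor. x points into the slot, away from the robot, z up. Slot 52 wide, 16 high, 45 deep, open to the front only; block's top 28 above the floor; slots 75 apart.
- hasp (a joint): Angle of the steel hasp (34 wide, 42 long, 4 thick, hinged in the middle of the chest's top front edge) in rad: 0 hanging down over the drawer front (closed), 1.57 level towards the robot, 3.14 straight up, 3.35 to 3.6 at the start, leaning back. Stiff hinge (0.05 N m), stays where left; can be pushed over with shut fingers from behind, then down and in.
- hasp_hinge (a point): Middle of the hasp's hinge line, 16 in front of the chest's front and 68 above the bench. Its axes turn with the hasp: y along the hinge, -z from the hinge to the hasp's free edge.
- hasp_tip (a point): Middle of the hasp's free edge, 42 from the hinge.
- till_in (a point): Centre of the till's inner floor (75 by 170), 73 above the bench; axes as the chest's.
- till_rim (a point): Centre of the till's mouth, level with its rim, 104 above the bench; axes as the chest's.
- scraper_a: Short hand scraper: wooden handle 70 long, 26 wide, 20 thick, then a flat steel blade 40 long, 42 wide, 4 thick, midway in the handle's thickness (the same either side up). Origin: the handle's centre (10 above what it lies on); x towards the blade. Fully in: the handle's front end against the block, origin 35 in front of the slot's mouth. About 110 g. May be absent.
- scraper_b: Short hand scraper: wooden handle 70 long, 26 wide, 20 thick, then a flat steel blade 40 long, 42 wide, 4 thick, midway in the handle's thickness (the same either side up). Origin: the handle's centre (10 above what it lies on); x towards the blade. Fully in: the handle's front end against the block, origin 35 in front of the slot's mouth. About 110 g. May be absent.
- scraper_c: Short hand scraper: wooden handle 70 long, 26 wide, 20 thick, then a flat steel blade 40 long, 42 wide, 4 thick, midway in the handle's thickness (the same either side up). Origin: the handle's centre (10 above what it lies on); x towards the blade. Fully in: the handle's front end against the block, origin 35 in front of the slot's mouth. About 110 g. May be absent.
- stone_a: Two-layer grey sharpening stone, 60 long (x), 25 wide (y), 18 thick, about 70 g; origin: centre of its underside.
- stone_b: Two-layer grey sharpening stone, 60 long (x), 25 wide (y), 18 thick, about 70 g; origin: centre of its underside.
- tip_a (a point): Middle of the edge of scraper_a's blade, 75 ahead of the scraper's origin; 40 inside the slot when fully in.
- tip_b (a point): Middle of the edge of scraper_b's blade, 75 ahead of the scraper's origin; 40 inside the slot when fully in.
- tip_c (a point): Middle of the edge of scraper_c's blade, 75 ahead of the scraper's origin; 40 inside the slot when fully in.
- lid: Loose brown lid, lying right side up on the bench: plate 90 (x) by 186 (y), 5 thick; under it a plug 63 by 158, 8 deep, that goes inside the till; on top a black grip ridge 14 wide (x), 70 long (y), 26 high. Origin: centre of the plug's underside (plate 8 to 13, ridge 13 to 39 above it). Seated, the origin is 8 below the rim; either way round. 250 g.
- tin: Aluminium tin, 60 across, 70 high, standing on the bench; leave alone.
Things that resemble listed ones, but are neither listed nor needed, are in the scene too. What is shaped like the stone_b but brown, turquoise or yellow is not meant.

How it is judged:
By the outcome, as a careful person would: the job done as asked, in the order asked, and still so for the second after the job is handed in, with the robot touching nothing.
Of scraper_a, scraper_b, scraper_c only 2 to 3 are there at a start; the rules pass over those that are not, and their reading is None.
At some moment in a run one of stone_a, stone_b, lid may be knocked a few centimetres aside while the robot is not near it.
Once in a run the grip may slacken for a moment while it holds something.
It also fails if it takes over 208 s, if anything falls off the work surface, if the arm or the gripper's body presses on something with over 40 N, if the wrist force passes 120 N, or if a joint passes its speed limit or range.

## Working session

There is one attempt and no reset: what is moved stays moved. The work goes in short steps, Python scripts to look and compute and a shell command to move; the robot and the scene stay as the last step left them, time stands still between calls to the robot, and variables do not carry over. Pictures are saved under pics/ and viewed, at most 14 in all, crops included, and the job is handed in when it is done.

```bash
mkdir -p pics; ls; cat > h.py <<'E'
import numpy as np, cv2
from plant import arm, get_image
def snap(n,f):
    d=get_image(n); cv2.imwrite('pics/'+f+'.png',d['frame']); np.savez('pics/'+f+'.npz',**d); return d
def load(f): return dict(np.load('pics/'+f+'.npz'))
def ray(d,uv,z):
    R=cv2.Rodrigues(d['rvec'])[0]; t=np.ravel(d['tvec']); C=-R.T@t
    uv=np.atleast_2d(np.array(uv,float))
    v=(R.T@np.linalg.inv(d['K'])@np.c_[uv,np.ones(len(uv))].T).T
    return C+v*((z-C[2])/v[:,2])[:,None]
def proj(d,P): return cv2.projectPoints(np.atleast_2d(np.array(P,float)),d['rvec'],d['tvec'],d['K'],None)[0][:,0]
E
python3 - <<'E'
from h import *
for n in ('scene','top','wrist'):
    d=snap(n,n+'0'); R=cv2.Rodrigues(d['rvec'])[0]; print(n,-R.T@np.ravel(d['tvec']),R[2],d['K'][0])
print(arm.read_state(),arm.nose_length)
a=[load(n+'0')['frame'] for n in('top','scene')]
for n in('top','scene'): cv2.imwrite('pics/'+n+'0b.png',cv2.resize(load(n+'0')['frame'],(800,600),interpolation=cv2.INTER_CUBIC))
E
```

```text
pics
scene [1.22476997 0.48596332 0.6823151 ] [-0.69880494 -0.43120584 -0.57073039] [414.35049913   0.         273.79225187]
top [0.23774501 0.04760613 1.37653699] [ 0.19441726 -0.01612511 -0.98078637] [539.35581964   0.         280.5882792 ]
wrist [0.12167233 0.59309769 0.38396747] [ 0.28334376 -0.10216064 -0.95356149] [310.42780671   0.         278.56804556]
{'time': 0.15, 'joint_pos': array([ 1.17427013e+00,  9.16673029e-02,  1.23163407e+00, -1.57359260e-05,
        1.81979755e+00, -5.67056908e-02]), 'qd': array([-7.41970664e-04,  1.71270901e-05, -5.17277454e-03,  8.74117926e-04,
        2.02992801e-03, -7.80881372e-05]), 'joint_efforts': array([ 3.48356218e-03, -4.47045672e+01, -4.06908381e+01,  7.01786368e-02,
        2.73539446e-02, -1.45056815e-04]), 'eef_pos': array([0.19991622, 0.56548398, 0.23276375]), 'tcp_rot': array([-5.31175270e-01, -3.09603278e+00,  2.31069691e-03]), 'force': array([-0.49860841,  0.24645006,  0.79043411]), 'moment': array([ 0.01904689,  0.0281307 , -0.00022222]), 'grasp_force': 0.0, 'gripper_width': 0.9996181482860572} 0.011
```

View pics/top0b.png

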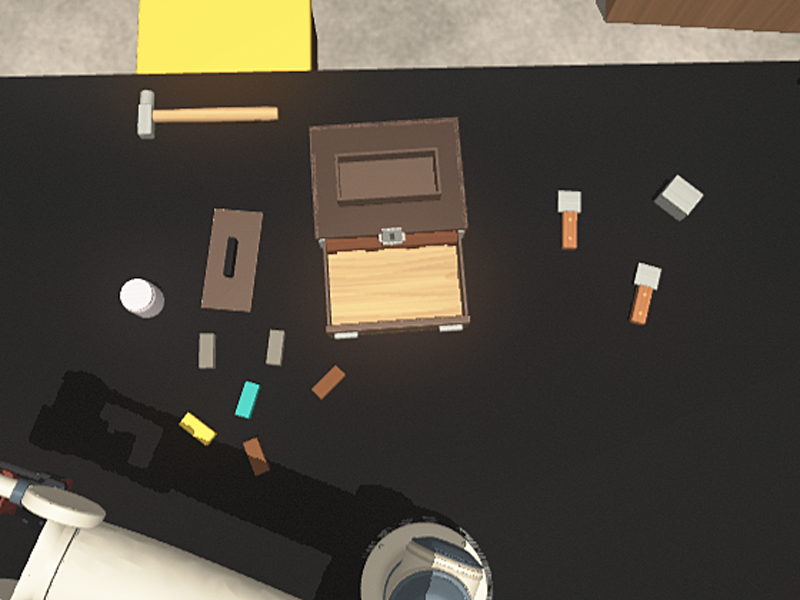

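View pics/scene0b.png

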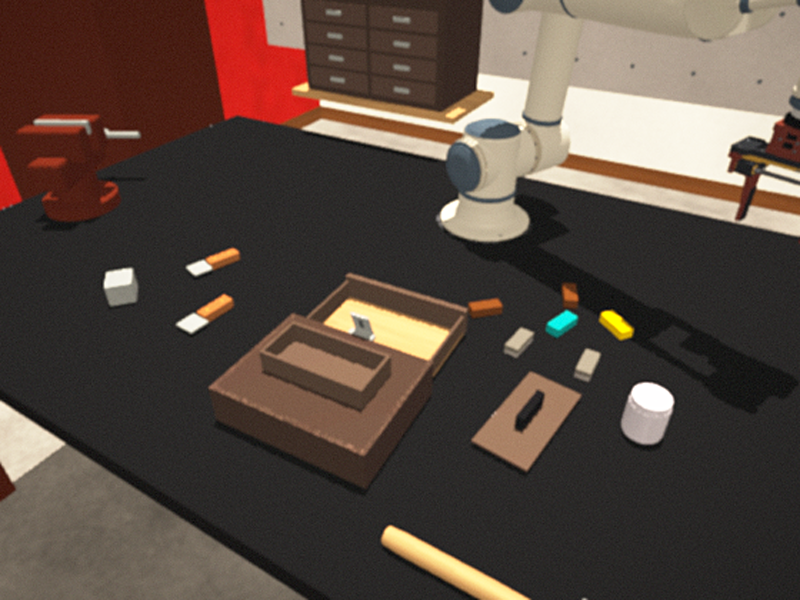

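The top view (in 800 px scale) shows:
- two scrapers at (569,220) and (641,293)
- grey stones at (207,350) and (275,347)
- the lid at (232,260) and the tin at (140,297)
- the chest at (388,180), with the till at (387,175), and the drawer open down to row 330
- the hasp at (391,236)

There is no third scraper in view. Next I'll segment by colour.

```bash
cat >> h.py <<'E'
def comps(mask,amin=30):
    cs,_=cv2.findContours(mask.astype(np.uint8),cv2.RETR_EXTERNAL,cv2.CHAIN_APPROX_NONE)
    return [c for c in cs if cv2.contourArea(c)>amin]
def rect3(d,c,z):
    "min-area rectangle of a contour after casting onto plane z"
    P=ray(d,c[:,0,:],z)[:,:2]; (x,y),(w,h),a=cv2.minAreaRect((P*1000).astype(np.float32))
    if w<h: w,h,a=h,w,a+90
    M=cv2.moments(c); uv=(M['m10']/M['m00'],M['m01']/M['m00'])
    return dict(c=np.round([x,y],1),size=np.round([w,h],1),ang=round((a+90)%180-90,1),cen=np.round(ray(d,uv,z)[0,:2]*1000,1),uv=np.round(uv))
def masks(d):
    H,S,V=[x.astype(int) for x in cv2.split(cv2.cvtColor(d['frame'],cv2.COLOR_BGR2HSV))]
    return dict(H=H,S=S,V=V)
E
python3 - <<'E'
from h import *
d=load('top0'); m=masks(d)
for n,u,v in [('stone',145,245),('stone2',192,243),('brown',230,267),('lid',155,190),('lid2',170,160),('till floor',270,125),('chest top',240,100),('handle',398,160),('blade',398,141),('blockred',250,170),('wood',280,200),('hasp',273,165),('side wall',228,200),('panel',280,228),('bench',350,300),('ridge',161,180)]:
    print(n,[m[k][v,u] for k in'HSV'])
ok=m['V']>0
print('orange')
for c in comps((m['H']<18)&(m['S']>150)&(m['V']>120)): print(rect3(d,c,.02))
print('grey')
for c in comps((m['S']<60)&(m['V']>90)): print(rect3(d,c,.018))
im=cv2.resize(d['frame'][70:250,120:350],None,fx=3.4,fy=3.3,interpolation=cv2.INTER_CUBIC); cv2.imwrite('pics/crop1.png',im)
E
```

```text
stone [np.int64(20), np.int64(44), np.int64(168)]
stone2 [np.int64(18), np.int64(41), np.int64(174)]
brown [np.int64(12), np.int64(144), np.int64(159)]
lid [np.int64(12), np.int64(78), np.int64(144)]
lid2 [np.int64(12), np.int64(75), np.int64(132)]
till floor [np.int64(11), np.int64(80), np.int64(134)]
chest top [np.int64(12), np.int64(84), np.int64(100)]
handle [np.int64(12), np.int64(141), np.int64(211)]
blade [np.int64(30), np.int64(17), np.int64(219)]
blockred [np.int64(11), np.int64(142), np.int64(144)]
wood [np.int64(19), np.int64(97), np.int64(246)]
hasp [np.int64(20), np.int64(33), np.int64(92)]
side wall [np.int64(13), np.int64(79), np.int64(152)]
panel [np.int64(13), np.int64(77), np.int64(168)]
bench [np.int64(6), np.int64(30), np.int64(43)]
ridge [np.int64(15), np.int64(20), np.int64(51)]
orange
grey
{'c': array([47. , -3.5]), 'size': array([219.7, 121.5]), 'ang': 88.3, 'cen': array([42.9, -5.8]), 'uv': array([299., 394.])}
{'c': array([100.7, 463.1]), 'size': array([517.2, 200.6]), 'ang': 88.3, 'cen': array([ 66.2, 523. ]), 'uv': array([ 78., 391.])}
{'c': array([412.9, 
[... 838 characters left out ...]
613.4,  39.8]), 'uv': array([274., 165.])}
{'c': array([ 671.6, -289.1]), 'size': array([42.4, 42.2]), 'ang': -4.2, 'cen': array([ 672. , -289.5]), 'uv': array([398., 140.])}
{'c': array([ 673.2, -493.8]), 'size': array([70.6, 63. ]), 'ang': -42.0, 'cen': array([ 673.3, -494. ]), 'uv': array([475., 138.])}
{'c': array([862.3, 495.8]), 'size': array([96. , 29.3]), 'ang': 2.0, 'cen': array([860.4, 495. ]), 'uv': array([102.,  80.])}
{'c': array([1007.1, -287.9]), 'size': array([944.3, 147. ]), 'ang': 88.8, 'cen': array([1005.6, -215.3]), 'uv': array([363.,  25.])}
{'c': array([1021.6,  650.9]), 'size': array([268.4, 158.1]), 'ang': 88.8, 'cen': array([1022.3,  649.3]), 'uv': array([47., 26.])}
```

View pics/crop1.png

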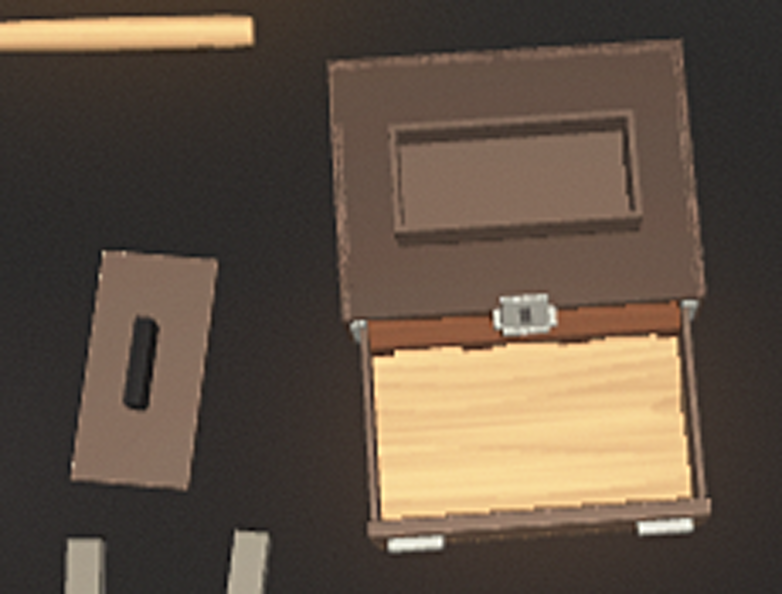

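The crop shows the chest top's corners at about (328,60), (682,40), (705,298) and (346,320). The till rim's outer corners are at (389,120), (634,111), (641,222) and (394,236), and the pulls are at (415,543) and (665,526). I'll cast these, fit the chest frame, and locate the lid and scrapers.

```bash
python3 - <<'E'
from h import *
d=load('top0'); m=masks(d)
def c2(p): return np.array(p,float)/[3.4,3.3]+[120,70]
T=ray(d,c2([(328,60),(682,40),(705,298),(346,320)]),.068)[:,:2]
L=ray(d,c2([(389,126),(634,112),(641,220),(394,234)]),.104)[:,:2]
P=ray(d,[(242,234),(315,229)],.034)[:,:2]
print('top edges',[np.round(np.linalg.norm(T[i]-T[i-1])*1e3) for i in range(4)],'till',[np.round(np.linalg.norm(L[i]-L[i-1])*1e3) for i in range(4)])
W=np.r_[T,L]; B=np.array([[.21,.135],[.21,-.135],[0,-.135],[0,.135],[.14,.09],[.14,-.09],[.055,-.09],[.055,.09]])
U,_,Vt=np.linalg.svd((B-B.mean(0)).T@(W-W.mean(0))); R=(U@Vt).T; t=W.mean(0)-R@B.mean(0)
yaw=np.degrees(np.arctan2(R[1,0],R[0,0])); print('yaw',yaw,'t',t*1e3,'res',np.round((W-B@R.T-t)*1e3,1))
pb=(P-t)@R; print('pulls in chest',np.round(pb*1e3,1))
hf=(ray(d,[(274,165)],.1)[:,:2]-t)@R; print('hasp',hf*1e3)
print('lid etc')
mm=(abs(m['H']-12)<4)&(m['S']>55)&(m['S']<110)&(m['V']>90)
mm=cv2.morphologyEx(mm.astype(np.uint8),cv2.MORPH_OPEN,np.ones((3,3)))
for c in comps(mm,500):
    print(rect3(d,c,.013))
for c in comps((m['V']<75)&(np.add.outer(np.arange(420),0*np.arange(560))>150)&(np.add.outer(np.arange(420),0*np.arange(560))<210)&(np.add.outer(0*np.arange(420),np.arange(560))>148)&(np.add.outer(0*np.arange(420),np.arange(560))<175),20): print('ridge',rect3(d,c,.039))
for c in comps((m['H']<18)&(m['S']>115)&(m['V']>165)): print('handle',rect3(d,c,.02))
for c in comps((m['S']<60)&(m['V']>180)): 
    r=rect3(d,c,.012)
    if r['c'][1]<-200 : print('blade',r)
E
```

```text
top edges [np.float64(211.0), np.float64(270.0), np.float64(211.0), np.float64(266.0)] till [np.float64(85.0), np.float64(180.0), np.float64(86.0), np.float64(179.0)]
yaw 2.33512788345664 t [602.62097633  39.2136122 ] res [[ 1.4  0.2]
 [ 0.8  0.4]
 [ 0.3  0.9]
 [ 0.6 -3.4]
 [-0.3 -0. ]
 [-0.7 -0.2]
 [-1.4  1.4]
 [-0.6  0.8]]
pulls in chest [[-167.1   92.1]
 [-166.8  -91.8]]
hasp [[-11.89035828   1.21901023]]
lid etc
{'c': array([578.7, 330.7]), 'size': array([187. ,  89.6]), 'ang': -6.5, 'cen': array([577.1, 330.7]), 'uv': array([162., 182.])}
{'c': array([729.8,  45.3]), 'size': array([281. , 219.2]), 'ang': -87.5, 'cen': array([728.4,  45.4]), 'uv': array([271., 124.])}
ridge {'c': array([576.6, 328. ]), 'size': array([71.4, 18.8]), 'ang': -7.0, 'cen': array([576.1, 328.1]), 'uv': array([161., 180.])}
handle {'c': array([234. , 286.3]), 'size': array([40.4, 22.5]), 'ang': 23.1, 'cen': array([239.5, 287.5]), 'uv': array([177., 314.])}
handle {'c': array([351.4, 157.7]), 'size': array([54.4, 19.7]), 'ang': -46.1, 'cen': array([351.4, 157.7]), 'uv': array([230., 267.])}
handle {'c': array([ 474.7, -406.4]), 'size': array([67.4, 23.9]), 'ang': -17.4, 'cen': array([ 474.7, -406.4]), 'uv': array([449., 213.])}
handle {'c': array([ 617.3, -286.1]), 'size': array([67.8, 23.6]), 'ang': -4.1, 'cen': array([ 617.4, -286.1]), 'uv': array([398., 160.])}
blade {'c': array([ 529.1, -424. ]), 'size': array([41.2, 38.2]), 'ang': 72.6, 'cen': array([ 529. , -423.9]), 'uv': array([453., 193.])}
blade {'c': array([ 673.9, -290.7]), 'size': array([38.8, 36. ]), 'ang': 88.6, 'cen': array([ 674.2, -290.7]), 'uv': array([398., 140.])}
blade {'c': array([ 682. , -503.3]), 'size': array([60.1, 48.9]), 'ang': 48.3, 'cen': array([ 682., -503.]), 'uv': array([477., 136.])}
blade {'c': array([1013.4, -289.1]), 'size': array([942. , 141.9]), 'ang': 88.8, 'cen': array([1003.4, -282.7]), 'uv': array([387.,  27.])}
```

```bash
python3 -m creep '[0,0,0.114,1,-1,-0.6,87, 0,0,0.114,1,-1,-0.6,87, 0,0,0.114,1,-1,-0.6,87, 0,0,0.114,1,-1,-0.6,87]' 30
python3 -m creep '[0,0,0,1,-0.93,-0.6,87, 0,0,0,1,-0.93,-0.6,87, 0,0,0,1,-0.93,-0.6,87, 0,0,0,1,-0.93,-0.6,87, 0,0,0,1,-0.93,-0.6,87]'
cat >> h.py <<'E'
def state():
    s=arm.read_state(); R=cv2.Rodrigues(s['tcp_rot'])[0]
    return dict(t=round(s['time'],2),p=np.round(s['eef_pos']*1e3,1),yaw_y=round(np.degrees(np.arctan2(R[1,1],R[0,1])),1),zdir=np.round(R[:,2],3),j=np.round(s['joint_pos'],2),w=round(s['gripper_width']*88,1),g=round(s['grasp_force'],1),F=np.round(s['force'],1))
def grey(d,z,amin=300):
    m=masks(d); return [rect3(d,c,z) for c in comps((m['S']<60)&(m['V']>90),amin)]
E
python3 - <<'E'
from h import *
print(state()); d=snap('wrist','w1')
for r in grey(d,.018): print(r)
E
```

```text
time: 0.55
eef_pos: [0.3021, 0.4617, 0.1701]
tcp_rot: [0.024, -3.14, 0.009]
force: [-0.4, 1.3, -0.3]
gripper_width: 0.991
grasp_force: 0.0
time: 1.05
eef_pos: [0.4, 0.3725, 0.1132]
tcp_rot: [0.025, -3.14, 0.0]
force: [-0.7, 0.8, 0.4]
gripper_width: 0.991
grasp_force: 0.0
{'t': 1.05, 'p': array([400. , 372.5, 113.2]), 'yaw_y': np.float64(90.9), 'zdir': array([-0.001, -0.   , -1.   ]), 'j': array([ 0.69, -0.04,  1.58,  0.  ,  1.61, -0.9 ]), 'w': 87.3, 'g': 0.0, 'F': array([-0.7,  0.8,  0.4])}
{'c': array([549.2, 604.4]), 'size': array([85. , 56.2]), 'ang': -89.1, 'cen': array([545.6, 601.5]), 'uv': array([510., 359.])}
{'c': array([558.1, 145.1]), 'size': array([83.7, 60.1]), 'ang': -89.1, 'cen': array([553.1, 147.7]), 'uv': array([ 48., 359.])}
{'c': array([550.4, 374. ]), 'size': array([341.9, 141.1]), 'ang': 89.6, 'cen': array([546.8, 370.9]), 'uv': array([275., 357.])}
{'c': array([429.9, 234.7]), 'size': array([123.3, 100.2]), 'ang': -25.0, 'cen': array([424.9, 239. ]), 'uv': array([123., 240.])}
{'c': array([398. , 345.8]), 'size': array([115.3,  78.5]), 'ang': 50.2, 'cen': array([387.5, 340.9]), 'uv': array([241., 200.])}
{'c': array([276., 385.]), 'size': array([59.8, 25. ]), 'ang': 51.9, 'cen': array([275.2, 384.4]), 'uv': array([298.,  50.])}
{'c': array([296.9, 401.5]), 'size': array([205.4, 125.7]), 'ang': 43.4, 'cen': array([306.1, 390.8]), 'uv': array([306.,  96.])}
```

View pics/w1.png

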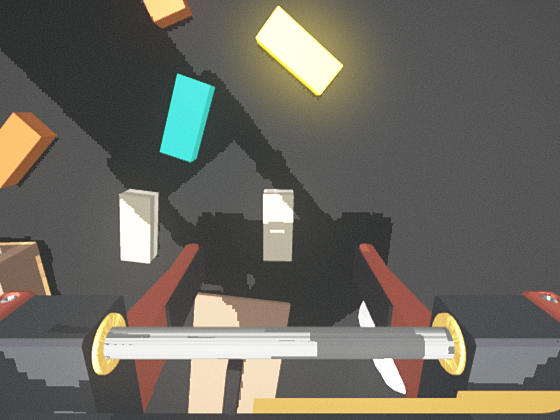

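The wrist view shows stone A upright at (278,225), centred between the fingers, with stone B at (138,226). I'll descend and grip.

```bash
python3 -c "
from h import *
print(ray(load('w1'),[(263,190),(293,190),(293,261),(263,261)],.018)*1e3)"
python3 -m creep '[0,0,0,0.136,0,-0.3,87, 0,0,0,0.136,0,-0.7,87, 0,0,0,0.136,0,-0.99,87, 0,0,0,0.136,0,-0.99,87, 0,0,0,0.136,0,-0.99,20, 0,0,0,0.136,0,-0.99,15, 0,0,0,0.136,0,-0.99,15, 0,0,0,0.136,0,-0.99,15, 0,0,0,0.136,0,-0.99,15, 0,0,0,0.136,0,-0.99,15]' 30
```

```text
[[378.8623248  358.99448094  18.        ]
 [378.49205217 383.51705579  18.        ]
 [442.71684249 385.37988069  18.        ]
 [443.1164583  358.99530076  18.        ]]
time: 2.1
eef_pos: [0.4136, 0.3727, 0.0148]
tcp_rot: [-0.029, 3.141, 0.0]
force: [-0.3, 0.4, -0.1]
gripper_width: 0.482
grasp_force: 0.0
```

```bash
python3 -m creep '[0,0,0,0,0,0,15, 0,0,0,0,0,0,15, 0,0,0,0,0,0,15, 0,0,0,0,0,0,15, 0,0,0,0,0,0,15, 0,0,0,0,0,0,15, 0,0,0,0,0,0,15, 0,0,0,0,0,0.3,15, 0,0,0,0,0,0.7,15, 0,0,0,0,0,1,15]'
python3 -m creep '[0,0,0.008,0.2,-0.2,0.3,15, 0,0,0.008,0.5,-0.5,0.6,15, 0,0,0.008,0.8,-0.8,0.8,15, 0,0,0.008,1,-1,0.8,15, 0,0,0.008,1,-1,0.8,15]'
python3 -m creep '[0,0,0,0.3,-0.3,0,15, 0,0,0,0.6,-0.6,0,15, 0,0,0,0.9,-0.9,0,15, 0,0,0,1,-1,0,15, 0,0,0,1,-1,0,15]'
python3 -m creep '[0,0,0,0.3,-0.3,0,15, 0,0,0,0.6,-0.6,0,15, 0,0,0,0.85,-0.88,0,15, 0,0,0,0.85,-0.88,0,15, 0,0,0,0.85,-0.88,0,15]'
python3 - <<'E'
from h import *
print(state()); d=snap('wrist','w2')
E
```

```text
time: 3.1
eef_pos: [0.4136, 0.3729, 0.1166]
tcp_rot: [-0.029, 3.141, 0.001]
force: [1.1, -0.1, -1.0]
gripper_width: 0.284
grasp_force: 30.0
time: 3.6
eef_pos: [0.5159, 0.2701, 0.1952]
tcp_rot: [-0.062, 3.139, -0.001]
force: [-0.6, -0.1, -1.2]
gripper_width: 0.282
grasp_force: 30.0
time: 4.1
eef_pos: [0.6139, 0.1719, 0.1933]
tcp_rot: [0.065, -3.139, 0.0]
force: [-0.0, 0.1, -1.5]
gripper_width: 0.282
grasp_force: 30.0
time: 4.6
eef_pos: [0.6979, 0.0863, 0.194]
tcp_rot: [0.069, -3.139, -0.002]
force: [0.1, 0.8, -0.6]
gripper_width: 0.283
grasp_force: 30.0
{'t': 4.6, 'p': array([697.9,  86.3, 194. ]), 'yaw_y': np.float64(92.5), 'zdir': array([-0.002,  0.001, -1.   ]), 'j': array([ 0.07,  0.38,  0.97,  0.  ,  1.79, -1.54]), 'w': 24.9, 'g': 30.0, 'F': array([ 0.1,  0.8, -0.6])}
```

View pics/w2.png

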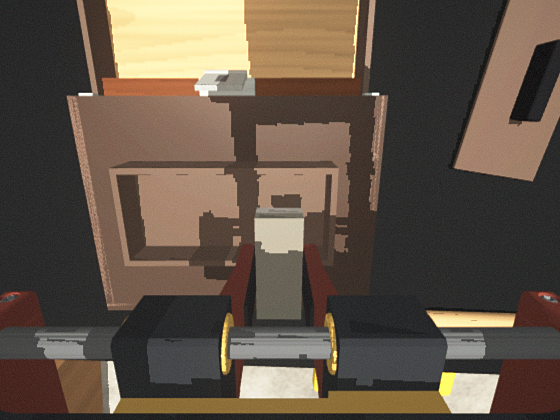

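The wrist view shows stone A held at (279,260), above the left part of the till. I'll lower and release it.

```bash
python3 -m creep '[0,0,0,0,0,-0.4,15, 0,0,0,0,0,-0.7,15, 0,0,0,0,0,-0.9,15, 0,0,0,0,0,-1,15, 0,0,0,0,0,-1,15, 0,0,0,0,0,-1,15]'
python3 -m creep '[0,0,0,0,0,-0.03,15, 0,0,0,0,0,-0.055,15, 0,0,0,0,0,-0.055,15, 0,0,0,0,0,-0.055,40, 0,0,0,0,0,-0.055,40, 0,0,0,0,0,-0.055,40, 0,0,0,0,0,-0.055,40, 0,0,0,0,0,0.3,40, 0,0,0,0,0,0.7,40, 0,0,0,0,0,1,60]'
python3 -m creep '[0,0,0,-0.3,0.3,0,87, 0,0,0,-0.6,0.6,0,87, 0,0,0,-0.9,0.9,0,87, 0,0,0,-1,1,0,87, 0,0,0,-1,1,0,87]'
python3 - <<'E'
from h import *
print(state()); d=snap('top','t2')
for r in grey(d,.018,100): 
  if 30>r['size'][1]>20: print(r)
m=masks(d)
s=(m['S']<60)&(m['V']>90)
print('till');[print(rect3(d,c,.091)) for c in comps(s,60) if 20<rect3(d,c,.091)['size'][1]<35]
E
```

```text
time: 5.25
eef_pos: [0.6987, 0.0858, 0.0965]
tcp_rot: [-0.07, 3.139, 0.001]
force: [0.7, 0.3, -0.7]
gripper_width: 0.284
grasp_force: 30.0
time: 6.25
eef_pos: [0.6988, 0.0847, 0.1974]
tcp_rot: [-0.068, 3.139, 0.0]
force: [0.0, 0.1, 0.6]
gripper_width: 0.511
grasp_force: 0.0
time: 6.75
eef_pos: [0.5978, 0.1861, 0.1954]
tcp_rot: [-0.073, 3.14, 0.0]
force: [0.2, 0.3, 0.3]
gripper_width: 0.96
grasp_force: 0.0
{'t': 6.75, 'p': array([597.8, 186.1, 195.4]), 'yaw_y': np.float64(92.6), 'zdir': array([ 0.001,  0.   , -1.   ]), 'j': array([ 0.25,  0.16,  1.23,  0.  ,  1.76, -1.37]), 'w': 84.5, 'g': 0.0, 'F': array([0.2, 0.3, 0.3])}
{'c': array([723.5,  88. ]), 'size': array([63.9, 27.2]), 'ang': 2.1, 'cen': array([723.8,  87.9]), 'uv': array([255., 125.])}
{'c': array([862.3, 495.8]), 'size': array([96. , 29.3]), 'ang': 2.0, 'cen': array([860.4, 495.1]), 'uv': array([102.,  80.])}
till
{'c': array([593.2,  39.9]), 'size': array([44.4, 30.6]), 'ang': 88.6, 'cen': array([593.3,  40.3]), 'uv': array([274., 165.])}
{'c': array([697.4,  85.9]), 'size': array([60.5, 25.8]), 'ang': 2.1, 'cen': array([697.7,  85.7]), 'uv': array([255., 125.])}
{'c': array([828.7, 471.7]), 'size': array([90.8, 27.7]), 'ang': 2.0, 'cen': array([826.9, 471. ]), 'uv': array([102.,  80.])}
```

Stone A lies in the till as intended. Stone B is next.

```bash
python3 -m creep '[0,0,-0.052,-0.3,0.2,0,87, 0,0,-0.052,-0.6,0.4,0,87, 0,0,-0.052,-0.9,0.6,0,87, 0,0,-0.052,-1,0.65,0,87, 0,0,-0.052,-1,0.65,0,87]'
python3 -m creep '[0,0,0,-0.3,0,-0.3,87, 0,0,0,-0.6,0,-0.6,87, 0,0,0,-0.82,0,-0.8,87, 0,0,0,-0.82,0,-0.8,87, 0,0,0,-0.82,0,-0.8,87]'
python3 - <<'E'
from h import *
print(state()); d=snap('wrist','w3')
m=masks(d)
for c in comps((m['S']<60)&(m['V']>115),300):
    r=rect3(d,c,.018)
    if r['size'][0]<120 and r['uv'][1]<300: print(r)
print(proj(d,[415.8e-3,.2515,.018]))
cv2.imwrite('pics/w3c.png',d['frame'][100:330,120:440])
E
```

```text
time: 7.3
eef_pos: [0.499, 0.2494, 0.1949]
tcp_rot: [0.188, 3.135, -0.0]
force: [-0.4, 0.4, 0.4]
gripper_width: 0.994
grasp_force: 0.0
time: 7.8
eef_pos: [0.4182, 0.2489, 0.1152]
tcp_rot: [0.19, 3.135, -0.0]
force: [0.4, -0.7, 0.4]
gripper_width: 0.988
grasp_force: 0.0
{'t': 7.8, 'p': array([418.2, 248.9, 115.2]), 'yaw_y': np.float64(83.1), 'zdir': array([ 0.001, -0.   , -1.   ]), 'j': array([ 0.47, -0.21,  1.73, -0.  ,  1.62, -0.98]), 'w': 86.9, 'g': 0.0, 'F': array([ 0.4, -0.7,  0.4])}
{'c': array([482.4,  83.5]), 'size': array([99.7, 29.1]), 'ang': -87.5, 'cen': array([475.1,  96.9]), 'uv': array([122., 291.])}
{'c': array([437.5, 111. ]), 'size': array([51.8, 15. ]), 'ang': -87.4, 'cen': array([437.5, 111.4]), 'uv': array([126., 252.])}
{'c': array([500.7, 466.3]), 'size': array([64.4, 49.4]), 'ang': 8.3, 'cen': array([495.7, 468.1]), 'uv': array([533., 267.])}
{'c': array([413.1, 250.3]), 'size': array([62.6, 25.5]), 'ang': -6.3, 'cen': array([411.5, 250.5]), 'uv': array([280., 206.])}
[[281.70713335 210.6545699 ]]
```

View pics/w3c.png

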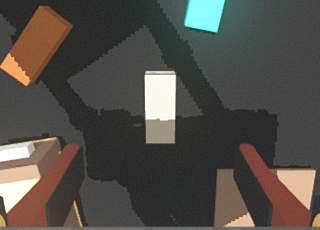

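The crop shows stone B at (160,107), centred between the fingers. Grip it and carry it over.

```bash
python3 -m creep '[0,0,0,-0.03,0.02,-0.4,60, 0,0,0,-0.03,0.02,-0.8,50, 0,0,0,-0.03,0.02,-1,45, 0,0,0,-0.03,0.02,-1,45, 0,0,0,-0.03,0.02,-1,15, 0,0,0,-0.03,0.02,-1,15, 0,0,0,-0.03,0.02,-1,15, 0,0,0,-0.03,0.02,-1,15, 0,0,0,-0.03,0.02,-1,15, 0,0,0,-0.03,0.02,-1,15]' 30
python3 -m creep '[0,0,0,0,0,0,15, 0,0,0,0,0,0,15, 0,0,0,0,0,0.3,15, 0,0,0,0,0,0.7,15, 0,0,0,0,0,1,15]'
python3 -m creep '[0,0,0.051,0.2,-0.2,0.3,15, 0,0,0.051,0.5,-0.5,0.6,15, 0,0,0.051,0.8,-0.7,0.8,15, 0,0,0.051,1,-0.8,0.8,15, 0,0,0.051,1,-0.8,0.8,15]'
python3 -m creep '[0,0,0,0.3,-0.3,0,15, 0,0,0,0.6,-0.6,0,15, 0,0,0,0.9,-0.8,0,15, 0,0,0,1,-0.8,0,15, 0,0,0,1,-0.8,0,15]'
python3 -m creep '[0,0,0,0.3,-0.3,0,15, 0,0,0,0.6,-0.6,0,15, 0,0,0,0.87,-0.9,0,15, 0,0,0,0.87,-0.9,0,15, 0,0,0,0.87,-0.9,0,15, 0,0,0,0.87,-0.9,0,15]'
python3 -c "
from h import *
print(state())"
```

```text
time: 8.85
eef_pos: [0.4142, 0.2518, 0.0155]
tcp_rot: [0.188, 3.134, 0.001]
force: [1.3, -0.4, 3.9]
gripper_width: 0.284
grasp_force: 30.0
time: 9.35
eef_pos: [0.4132, 0.2518, 0.1158]
tcp_rot: [-0.188, -3.135, -0.0]
force: [0.3, 0.2, -0.3]
gripper_width: 0.285
grasp_force: 30.0
time: 9.85
eef_pos: [0.5151, 0.1702, 0.194]
tcp_rot: [0.059, -3.14, 0.001]
force: [-0.6, -0.2, -0.5]
gripper_width: 0.28
grasp_force: 30.0
time: 10.35
eef_pos: [0.6133, 0.0922, 0.1928]
tcp_rot: [0.063, -3.138, -0.001]
force: [0.3, 0.0, -0.9]
gripper_width: 0.283
grasp_force: 30.0
time: 10.95
eef_pos: [0.6996, 0.0037, 0.1951]
tcp_rot: [0.066, -3.141, -0.001]
force: [0.1, 0.4, -1.4]
gripper_width: 0.285
grasp_force: 30.0
{'t': 10.95, 'p': array([699.6,   3.7, 195.1]), 'yaw_y': np.float64(92.4), 'zdir': array([-0.   ,  0.001, -1.   ]), 'j': array([-0.04,  0.36,  0.99,  0.  ,  1.79, -1.66]), 'w': 25.1, 'g': 30.0, 'F': array([ 0.1,  0.4, -1.4])}
```

```bash
python3 -m creep '[0,0,0,0.01,-0.02,-0.4,15, 0,0,0,0.01,-0.02,-0.7,15, 0,0,0,0.01,-0.02,-0.9,15, 0,0,0,0.01,-0.02,-1,15, 0,0,0,0.01,-0.02,-1,15, 0,0,0,0.01,-0.02,-1,15]'
python3 -m creep '[0,0,0,0,0,-0.03,15, 0,0,0,0,0,-0.06,15, 0,0,0,0,0,-0.06,15, 0,0,0,0,0,-0.06,40, 0,0,0,0,0,-0.06,40, 0,0,0,0,0,-0.06,40, 0,0,0,0,0,-0.06,40, 0,0,0,0,0,0.3,40, 0,0,0,0,0,0.7,40, 0,0,0,0,0,1,60]'
python3 -m creep '[0,0,-0.051,-0.2,0.3,0,87, 0,0,-0.051,-0.4,0.6,0,87, 0,0,-0.051,-0.6,0.9,0,87, 0,0,-0.051,-0.6,1,0,87, 0,0,-0.051,-0.6,1,0,87]'
python3 -m creep '[0,0,0,-0.2,0.3,0,87, 0,0,0,-0.4,0.6,0,87, 0,0,0,-0.6,0.9,0,87, 0,0,0,-0.6,1,0,87, 0,0,0,-0.6,1,0,87]'
python3 - <<'E'
from h import *
print(state()); d=snap('top','t3'); m=masks(d)
s=(m['S']<60)&(m['V']>90)
print('till');[print(rect3(d,c,.091)) for c in comps(s,60) if 20<rect3(d,c,.091)['size'][1]<32]
mm=(abs(m['H']-12)<4)&(m['S']>55)&(m['S']<110)&(m['V']>90)
mm=cv2.morphologyEx(mm.astype(np.uint8),cv2.MORPH_OPEN,np.ones((3,3)))
for c in comps(mm,500): print(rect3(d,c,.013))
d=snap('wrist','w4')
E
```

```text
time: 11.55
eef_pos: [0.7019, 0.0005, 0.0966]
tcp_rot: [-0.065, 3.139, -0.0]
force: [0.1, 0.7, -0.8]
gripper_width: 0.28
grasp_force: 30.0
time: 12.55
eef_pos: [0.7018, -0.0003, 0.1974]
tcp_rot: [-0.063, 3.139, -0.0]
force: [0.6, 0.0, -0.2]
gripper_width: 0.512
grasp_force: 0.0
time: 13.05
eef_pos: [0.6415, 0.101, 0.1951]
tcp_rot: [0.184, 3.135, 0.0]
force: [0.5, -0.3, -0.5]
gripper_width: 0.963
grasp_force: 0.0
time: 13.55
eef_pos: [0.5822, 0.1999, 0.1946]
tcp_rot: [0.187, 3.136, -0.001]
force: [-0.9, 0.3, -0.6]
gripper_width: 0.989
grasp_force: 0.0
{'t': 13.55, 'p': array([582.2, 199.9, 194.6]), 'yaw_y': np.float64(83.2), 'zdir': array([ 0.001, -0.   , -1.   ]), 'j': array([ 0.28,  0.13,  1.26, -0.  ,  1.75, -1.18]), 'w': 87.0, 'g': 0.0, 'F': array([-0.9,  0.3, -0.6])}
till
{'c': array([593.2,  39.9]), 'size': array([44.4, 30.6]), 'ang': 88.6, 'cen': array([593.3,  40.1]), 'uv': array([274., 165.])}
{'c': array([697.4,  85.8]), 'size': array([60.5, 25.5]), 'ang': 2.4, 'cen': array([697.9,  85.7]), 'uv': array([255., 125.])}
{'c': array([702.6,   1.2]), 'size': array([61.9, 25.6]), 'ang': 2.3, 'cen': array([702.4,   1.3]), 'uv': array([288., 123.])}
{'c': array([828.7, 471.7]), 'size': array([90.8, 27.7]), 'ang': 2.0, 'cen': array([826.9, 471. ]), 'uv': array([102.,  80.])}
{'c': array([568.3, 341.9]), 'size': array([165.4,  72.9]), 'ang': -4.3, 'cen': array([547.2, 353.6]), 'uv': array([153., 193.])}
{'c': array([726.1,  40.7]), 'size': array([74.6, 67.8]), 'ang': 2.4, 'cen': array([725.4,  43.3]), 'uv': array([271., 125.])}
{'c': array([729.9,  42.8]), 'size': array([276.4, 218.9]), 'ang': -87.2, 'cen': array([737. ,  33.2]), 'uv': array([275., 121.])}
```

View pics/w4.png

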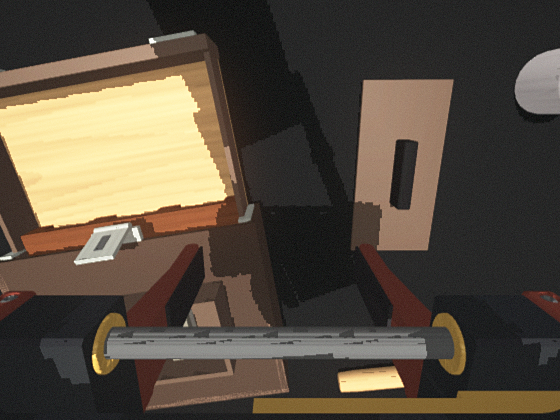

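Both stones are in the till. The wrist view shows the lid at (363,80), (453,80), (428,250) and (351,249), with its ridge at about (403,175).

```bash
python3 - <<'E'
from h import *
d=load('w4'); P=ray(d,[(363,80),(453,80),(428,250),(351,249)],.013)[:,:2]*1e3
print(P, P.mean(0),[np.linalg.norm(P[i]-P[i-1]) for i in range(4)])
e=P[3]+P[2]-P[0]-P[1]; print(np.degrees(np.arctan2(e[1],e[0])))
E
python3 -m creep '[0,0,0,0,0.4,-0.2,87, 0,0,0,0,0.8,-0.5,87, 0,0,0,0,1,-0.8,87, 0,0,0,0,1,-0.8,87, 0,0,0,0,1,-0.8,87]'
python3 - <<'E'
from h import *
print(state()); d=snap('wrist','w5'); m=masks(d)
for c in comps((abs(m['H']-12)<5)&(m['S']>55)&(m['S']<120)&(m['V']>110),2000): print(rect3(d,c,.013))
cv2.imwrite('pics/w5c.png',d['frame'][0:330,120:440])
E
```

```text
[[481.39432997 295.13117273]
 [492.16877952 383.85938505]
 [675.95942292 363.58502824]
 [663.83281262 274.00256622]] [578.33883626 329.14453806] [np.float64(183.65788293031378), np.float64(89.38000013204135), np.float64(184.90551680568203), np.float64(90.39951426149061)]
-6.450021151214453
time: 14.15
eef_pos: [0.5821, 0.2981, 0.1138]
tcp_rot: [-0.19, -3.134, 0.003]
force: [0.4, -0.5, 0.6]
gripper_width: 0.995
grasp_force: 0.0
{'t': 14.15, 'p': array([582.1, 298.1, 113.8]), 'yaw_y': np.float64(83.1), 'zdir': array([-0.002, -0.002, -1.   ]), 'j': array([ 0.42,  0.25,  1.27, -0.  ,  1.63, -1.03]), 'w': 87.6, 'g': 0.0, 'F': array([ 0.4, -0.5,  0.6])}
{'c': array([548.9, 306.5]), 'size': array([81.5, 38. ]), 'ang': -6.7, 'cen': array([553.4, 302.9]), 'uv': array([281., 179.])}
{'c': array([537.1, 342.3]), 'size': array([100.9,  72.4]), 'ang': -6.7, 'cen': array([522.8, 354.3]), 'uv': array([341., 134.])}
```

View pics/w5c.png

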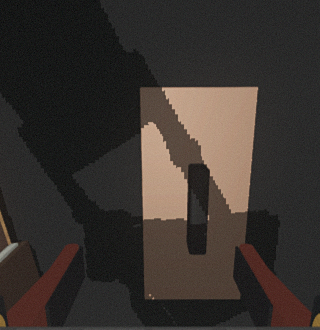

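The crop shows the lid at (195,192), its ridge at (198,210) aligned with the fingers. Grip the ridge, lift it, and turn it over the till.

```bash
python3 -m creep '[0,0,0,-0.037,0.315,0,60, 0,0,0,-0.037,0.315,-0.2,60, 0,0,0,-0.037,0.315,-0.5,60, 0,0,0,-0.037,0.315,-0.75,60, 0,0,0,-0.037,0.315,-0.86,50, 0,0,0,-0.037,0.315,-0.86,45, 0,0,0,-0.037,0.315,-0.86,5, 0,0,0,-0.037,0.315,-0.86,5, 0,0,0,-0.037,0.315,-0.86,5, 0,0,0,-0.037,0.315,-0.86,5]' 50
python3 -m creep '[0,0,0,0,0,0,5, 0,0,0,0,0,0,5, 0,0,0,0,0,0,5, 0,0,0,0,0,0,5, 0,0,0,0,0,0,5, 0,0,0,0,0,0,5]'
python3 -m creep '[0,0,0,0,0,0.2,5, 0,0,0,0,0,0.5,5, 0,0,0,0,0,0.8,5, 0,0,0,0,0,1,5, 0,0,0,0,0,1,5]'
python3 -m creep '[0,0,-0.04,0.1,-0.1,0.3,5, 0,0,-0.08,0.2,-0.3,0.6,5, 0,0,-0.12,0.3,-0.5,0.8,5, 0,0,-0.16,0.4,-0.7,0.8,5, 0,0,-0.2,0.4,-0.9,0.8,5, 0,0,-0.24,0.4,-0.95,0.8,5, 0,0,-0.28,0.4,-0.95,0.8,5, 0,0,-0.32,0.4,-0.95,0.8,5, 0,0,-0.32,0.4,-0.95,0.8,5]'
python3 -m creep '[0,0,-0.04,0.2,-0.2,0,5, 0,0,-0.08,0.3,-0.4,0,5, 0,0,-0.12,0.4,-0.6,0,5, 0,0,-0.129,0.4,-0.8,0,5, 0,0,-0.129,0.4,-0.95,0,5, 0,0,-0.129,0.4,-0.95,0,5, 0,0,-0.129,0.4,-0.95,0,5]'
python3 -c "
from h import *
print(state())"
```

```text
time: 15.2
eef_pos: [0.5784, 0.3313, 0.0299]
tcp_rot: [0.188, 3.134, 0.001]
force: [0.6, -4.0, 1.9]
gripper_width: 0.186
grasp_force: 1.6
time: 15.8
eef_pos: [0.5784, 0.3309, 0.0298]
tcp_rot: [0.188, 3.135, -0.0]
force: [-0.7, -2.6, 5.0]
gripper_width: 0.152
grasp_force: 50.0
time: 16.3
eef_pos: [0.579, 0.3322, 0.132]
tcp_rot: [0.187, 3.131, 0.005]
force: [-0.1, 0.3, -1.7]
gripper_width: 0.157
grasp_force: 50.0
time: 17.2
eef_pos: [0.6174, 0.2362, 0.2057]
tcp_rot: [-1.676, -2.654, 0.004]
force: [0.6, 0.3, -3.0]
gripper_width: 0.161
grasp_force: 50.0
time: 17.9
eef_pos: [0.6575, 0.1414, 0.2087]
tcp_rot: [-2.174, -2.268, -0.001]
force: [-0.0, -0.1, -2.0]
gripper_width: 0.156
grasp_force: 50.0
{'t': 17.9, 'p': array([657.5, 141.4, 208.7]), 'yaw_y': np.float64(2.4), 'zdir': array([ 0.   ,  0.001, -1.   ]), 'j': array([0.16, 0.29, 1.05, 0.  , 1.8 , 0.12]), 'w': 13.8, 'g': 50.0, 'F': array([-0. , -0.1, -2. ])}
```

```bash
python3 -m creep '[0,0,0,0.2,-0.4,0,5, 0,0,0,0.4,-0.8,0,5, 0,0,0,0.425,-0.982,0,5, 0,0,0,0.425,-0.982,-0.2,5, 0,0,0,0.425,-0.982,-0.4,5, 0,0,0,0.425,-0.982,-0.5,5, 0,0,0,0.425,-0.982,-0.5,5]'
python3 - <<'E'
from h import *
print(state()); d=snap('wrist','w6'); s=snap('scene','s6')
a=d['frame'][0:330]; b=cv2.resize(s['frame'][150:380,100:380],None,fx=2,fy=2)
cv2.imwrite('pics/w6c.png',a); cv2.imwrite('pics/s6c.png',b)
E
```

```text
time: 18.6
eef_pos: [0.6993, 0.0441, 0.1563]
tcp_rot: [-2.172, -2.265, 0.004]
force: [-0.3, 0.9, -3.2]
gripper_width: 0.156
grasp_force: 50.0
{'t': 18.6, 'p': array([699.3,  44.1, 156.3]), 'yaw_y': np.float64(2.4), 'zdir': array([-0.004,  0.   , -1.   ]), 'j': array([ 0.01,  0.37,  1.05,  0.  ,  1.73, -0.03]), 'w': 13.7, 'g': 50.0, 'F': array([-0.3,  0.9, -3.2])}
```

View pics/s6c.png

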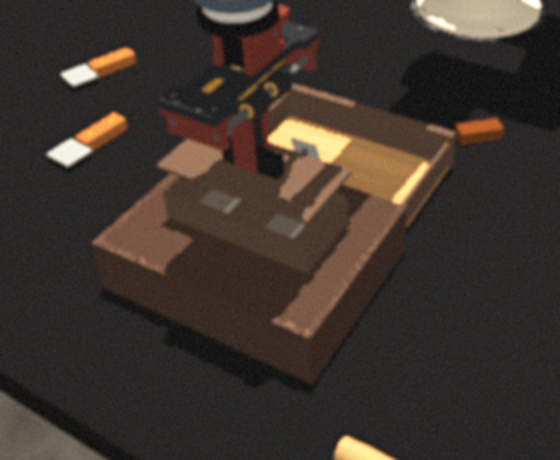

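The scene crop shows the lid held level and square above the till at about (250,180). The stones are visible inside. I'll lower it.

```bash
python3 -m creep '[0,0,0,0.005,-0.005,-0.1,5, 0,0,0,0.005,-0.005,-0.2,5, 0,0,0,0.005,-0.005,-0.26,5, 0,0,0,0.005,-0.005,-0.3,5, 0,0,0,0.005,-0.005,-0.31,5, 0,0,0,0.005,-0.005,-0.31,5]'
```

```text
time: 19.3
eef_pos: [0.7008, 0.0425, 0.1275]
tcp_rot: [-2.176, -2.266, 0.0]
force: [-0.2, -0.2, -2.4]
gripper_width: 0.159
grasp_force: 50.0
```

```bash
python3 -m creep '[0,0,0,0,0,-0.015,5, 0,0,0,0,0,-0.025,5, 0,0,0,0,0,-0.025,5]'
python3 -m creep '[0,0,0,0,0,0,35, 0,0,0,0,0,0,35, 0,0,0,0,0,0,35, 0,0,0,0,0,0,35, 0,0,0,0,0,0.3,40, 0,0,0,0,0,0.6,40, 0,0,0,0,0,0.9,40, 0,0,0,0,0,0.9,40]'
python3 -m creep '[0,0,0,-0.2,-0.4,0,87, 0,0,0,-0.4,-0.8,0,87, 0,0,0,-0.4,-1,0,87, 0,0,0,-0.4,-1,0,87]'
python3 -m creep '[0,0,0,-0.2,-0.4,0,87, 0,0,0,-0.4,-0.8,0,87, 0,0,0,-0.4,-1,0,87, 0,0,0,-0.4,-1,0,87]'
python3 - <<'E'
from h import *
print(state()); d=snap('top','t7'); s=snap('scene','s7'); m=masks(d)
x,y=np.meshgrid(np.arange(560),np.arange(420))
for c in comps((m['V']<75)&(abs(x-270)<25)&(abs(y-122)<15),20): print('ridge',rect3(d,c,.135))
mm=(m['V']>115)&(m['S']>50)&(m['S']<110)&(abs(x-270)<60)&(abs(y-122)<40)
for c in comps(mm,300): print('plate',rect3(d,c,.109))
a=cv2.resize(d['frame'][75:180,205:340],None,fx=3.7,fy=3.7,interpolation=cv2.INTER_CUBIC)
b=s['frame'][190:330,130:310]; b=cv2.resize(b,(a.shape[1]*3//5,a.shape[0]))
cv2.imwrite('pics/ts7.png',np.hstack([a,b]))
E
```

```text
time: 19.6
eef_pos: [0.7011, 0.0425, 0.1258]
tcp_rot: [2.176, 2.265, 0.001]
force: [0.7, 0.4, -1.3]
gripper_width: 0.158
grasp_force: 50.0
time: 20.4
eef_pos: [0.7023, 0.0426, 0.2217]
tcp_rot: [2.171, 2.261, 0.01]
force: [0.1, -0.1, 0.9]
gripper_width: 0.455
grasp_force: 0.0
time: 20.8
eef_pos: [0.6606, -0.0601, 0.2144]
tcp_rot: [-2.18, -2.262, 0.001]
force: [0.1, 0.8, 0.4]
gripper_width: 0.782
grasp_force: 0.0
time: 21.2
eef_pos: [0.621, -0.1589, 0.2144]
tcp_rot: [-2.179, -2.263, 0.0]
force: [-0.1, 0.6, -0.2]
gripper_width: 0.991
grasp_force: 0.0
{'t': 21.2, 'p': array([ 621. , -158.9,  214.4]), 'yaw_y': np.float64(2.2), 'zdir': array([-0.,  0., -1.]), 'j': array([-0.3 ,  0.2 ,  1.14,  0.  ,  1.8 , -0.34]), 'w': 87.2, 'g': 0.0, 'F': array([-0.1,  0.6, -0.2])}
ridge {'c': array([697. ,  44.4]), 'size': array([69. , 20.5]), 'ang': -87.8, 'cen': array([696.8,  44.3]), 'uv': array([271., 119.])}
plate {'c': array([702.1,  44. ]), 'size': array([184.8,  88.5]), 'ang': -87.6, 'cen': array([701. ,  44.1]), 'uv': array([271., 121.])}
```

View pics/ts7.png

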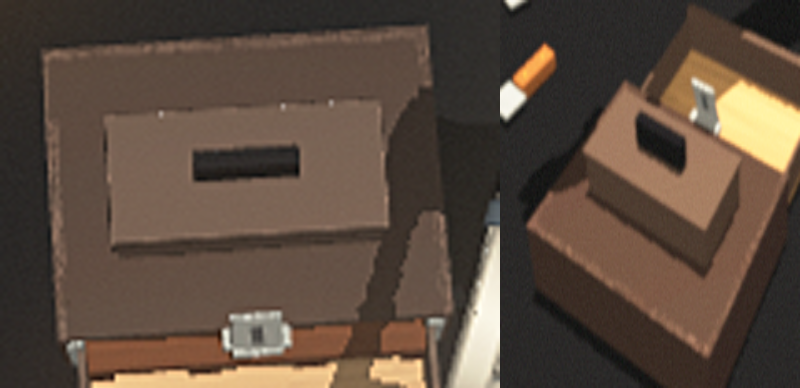

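The crop shows the lid seated square on the till. Next is scraper 1.

```bash
python3 -m creep '[0,0,0.045,-0.05,-0.2,0,60, 0,0,0.09,-0.1,-0.4,0,60, 0,0,0.135,-0.2,-0.6,0,60, 0,0,0.18,-0.235,-0.7,0,60, 0,0,0.225,-0.235,-0.7,0,60, 0,0,0.27,-0.235,-0.7,0,60, 0,0,0.315,-0.235,-0.7,0,60, 0,0,0.36,-0.235,-0.7,0,60, 0,0,0.4,-0.235,-0.7,0,60, 0,0,0.4,-0.235,-0.7,0,60]'
python3 -m creep '[0,0,0.04,0,-0.2,-0.3,60, 0,0,0.065,0,-0.4,-0.6,60, 0,0,0.065,0,-0.565,-0.9,60, 0,0,0.065,0,-0.565,-1,60, 0,0,0.065,0,-0.565,-1,60]'
python3 - <<'E'
from h import *
print(state()); d=snap('wrist','w8'); m=masks(d)
for c in comps((m['H']<18)&(m['S']>115)&(m['V']>150),300): print('handle',rect3(d,c,.02))
for c in comps((m['S']<60)&(m['V']>180),300): print('blade',rect3(d,c,.012))
cv2.imwrite('pics/w8c.png',d['frame'][:330])
E
```

```text
time: 22.3
eef_pos: [0.5984, -0.2254, 0.2148]
tcp_rot: [-0.423, -3.113, -0.001]
force: [1.2, -0.1, -0.4]
gripper_width: 0.685
grasp_force: 0.0
time: 22.8
eef_pos: [0.597, -0.2824, 0.1127]
tcp_rot: [-0.112, -3.136, -0.004]
force: [0.6, -0.0, -0.7]
gripper_width: 0.68
grasp_force: 0.0
{'t': 22.8, 'p': array([ 597. , -282.4,  112.7]), 'yaw_y': np.float64(85.9), 'zdir': array([-0.004,  0.003, -1.   ]), 'j': array([-0.49,  0.27,  1.25,  0.  ,  1.63, -1.99]), 'w': 59.8, 'g': 0.0, 'F': array([ 0.6, -0. , -0.7])}
handle {'c': array([ 772.8, -206.7]), 'size': array([44. , 19.4]), 'ang': -3.8, 'cen': array([ 768.6, -204. ]), 'uv': array([370., 374.])}
handle {'c': array([ 756.4, -382.4]), 'size': array([37.3, 19.6]), 'ang': -4.3, 'cen': array([ 752. , -384.2]), 'uv': array([187., 372.])}
handle {'c': array([ 669. , -526.2]), 'size': array([37.7, 35.2]), 'ang': 85.7, 'cen': array([ 666.9, -522. ]), 'uv': array([ 22., 307.])}
handle {'c': array([700.1, -46.4]), 'size': array([50.3, 27. ]), 'ang': 66.2, 'cen': array([700.3, -48.9]), 'uv': array([541., 305.])}
handle {'c': array([ 668. , -210.9]),
[... 920 characters left out ...]
[273., 292.])}
blade {'c': array([ 657.9, -492.2]), 'size': array([73.4, 50.1]), 'ang': -64.0, 'cen': array([ 657.4, -494. ]), 'uv': array([ 55., 291.])}
blade {'c': array([ 595.4, -287.2]), 'size': array([22.3, 17. ]), 'ang': 85.8, 'cen': array([ 595. , -287.9]), 'uv': array([272., 211.])}
blade {'c': array([603.9, -69.2]), 'size': array([68.1, 48. ]), 'ang': 11.0, 'cen': array([613.6, -58.2]), 'uv': array([541., 213.])}
blade {'c': array([ 528. , -425.7]), 'size': array([44.2, 41.6]), 'ang': 72.4, 'cen': array([ 527.6, -425.7]), 'uv': array([ 93., 143.])}
blade {'c': array([ 473.9, -413.7]), 'size': array([68.4, 22.1]), 'ang': -17.4, 'cen': array([ 471.3, -412.3]), 'uv': array([92., 65.])}
```

View pics/w8c.png

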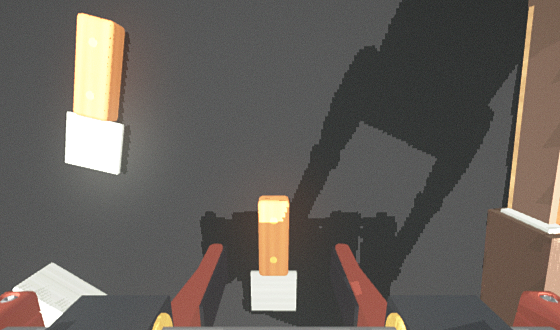

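The crop shows scraper 1's handle at (274,235), centred between the fingers. Grip it 20 mm behind its middle, lift, and carry it over the drawer.

```bash
python3 -m creep '[0,0,0,0,-0.045,-0.3,60, 0,0,0,0,-0.045,-0.7,60, 0,0,0,0,-0.045,-0.98,60, 0,0,0,0,-0.045,-0.98,60, 0,0,0,0,-0.045,-0.98,15, 0,0,0,0,-0.045,-0.98,15, 0,0,0,0,-0.045,-0.98,15, 0,0,0,0,-0.045,-0.98,15, 0,0,0,0,-0.045,-0.98,15, 0,0,0,0,-0.045,-0.98,15]' 45
python3 -m creep '[0,0,0,0,0,0,15, 0,0,0,0,0,0,15, 0,0,0,0,0,0,15, 0,0,0,0,0,0.3,15, 0,0,0,0,0,0.7,15, 0,0,0,0,0,1,15, 0,0,0,0,0,1,15]'
python3 -m creep '[0,0,0.018,-0.2,0.1,0.3,15, 0,0,0.036,-0.4,0.4,0.6,15, 0,0,0.036,-0.6,0.7,0.7,15, 0,0,0.036,-0.6,1,0.7,15, 0,0,0.036,-0.6,1,0.7,15]'
python3 -m creep '[0,0,0,-0.2,0.3,0,15, 0,0,0,-0.4,0.6,0,15, 0,0,0,-0.49,0.9,0,15, 0,0,0,-0.49,1,0,15, 0,0,0,-0.49,1,0,15]'
python3 -m creep '[0,0,0,0,0.3,0,15, 0,0,0,0,0.464,0,15, 0,0,0,0,0.464,0,15, 0,0,0,0,0.464,0,15]'
python3 - <<'E'
from h import *
print(state()); d=snap('wrist','w9'); cv2.imwrite('pics/w9c.png',d['frame'])
E
```

```text
time: 23.85
eef_pos: [0.598, -0.2887, 0.0186]
tcp_rot: [0.109, 3.138, -0.001]
force: [-0.1, 1.5, 5.5]
gripper_width: 0.293
grasp_force: 44.9
time: 24.55
eef_pos: [0.5994, -0.2898, 0.1233]
tcp_rot: [0.109, 3.132, -0.007]
force: [0.7, -0.0, -0.9]
gripper_width: 0.289
grasp_force: 44.9
time: 25.05
eef_pos: [0.5371, -0.1856, 0.1866]
tcp_rot: [0.073, -3.141, -0.002]
force: [1.5, -0.0, -1.3]
gripper_width: 0.29
grasp_force: 44.9
time: 25.55
eef_pos: [0.4885, -0.0881, 0.1861]
tcp_rot: [0.071, -3.14, 0.0]
force: [0.1, -0.3, -0.7]
gripper_width: 0.291
grasp_force: 44.9
time: 25.95
eef_pos: [0.4888, -0.0432, 0.1865]
tcp_rot: [0.068, -3.14, 0.001]
force: [0.6, 0.4, -0.5]
gripper_width: 0.292
grasp_force: 44.9
{'t': 25.95, 'p': array([488.8, -43.2, 186.5]), 'yaw_y': np.float64(92.5), 'zdir': array([-0.001, -0.001, -1.   ]), 'j': array([-0.16, -0.21,  1.6 , -0.  ,  1.75, -1.77]), 'w': 25.7, 'g': 44.9, 'F': array([ 0.6,  0.4, -0.5])}
```

View pics/w9c.png

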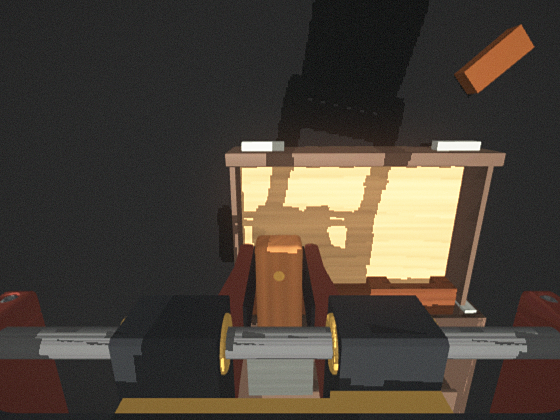

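Scraper 1 is held straight at (279,280), above the right part of the drawer. Lower it in.

```bash
python3 -m creep '[0,0,0,-0.01,0.026,-0.3,15, 0,0,0,-0.01,0.026,-0.6,15, 0,0,0,-0.01,0.026,-0.9,15, 0,0,0,-0.01,0.026,-1,15, 0,0,0,-0.01,0.026,-1,15]'
python3 -m creep '[0,0,0,0,0,-0.2,15, 0,0,0,0,0,-0.35,15, 0,0,0,0,0,-0.45,15, 0,0,0,0,0,-0.52,15, 0,0,0,0,0,-0.535,15, 0,0,0,0,0,-0.535,15, 0,0,0,0,0,-0.535,15]'
python3 - <<'E'
from h import *
print(state())
s=snap('scene','s9');d=snap('wrist','w9b')
a=d['frame'][150:330,130:500]; b=cv2.resize(s['frame'][180:330,200:340],None,fx=3,fy=3)
a=cv2.resize(a,(390,450)); cv2.imwrite('pics/m9.png',np.hstack([a,b[:,:400]]))
E
```

```text
time: 26.5
eef_pos: [0.4864, -0.0402, 0.0854]
tcp_rot: [0.066, -3.137, -0.001]
force: [0.1, -0.6, 0.3]
gripper_width: 0.29
grasp_force: 44.9
time: 27.2
eef_pos: [0.4878, -0.0395, 0.0344]
tcp_rot: [-0.068, 3.14, -0.0]
force: [-0.5, -0.3, 0.4]
gripper_width: 0.291
grasp_force: 44.9
{'t': 27.2, 'p': array([487.8, -39.5,  34.4]), 'yaw_y': np.float64(92.5), 'zdir': array([ 0.001, -0.   , -1.   ]), 'j': array([-0.15, -0.16,  1.83, -0.  ,  1.47, -1.76]), 'w': 25.6, 'g': 44.9, 'F': array([-0.5, -0.3,  0.4])}
```

View pics/m9.png

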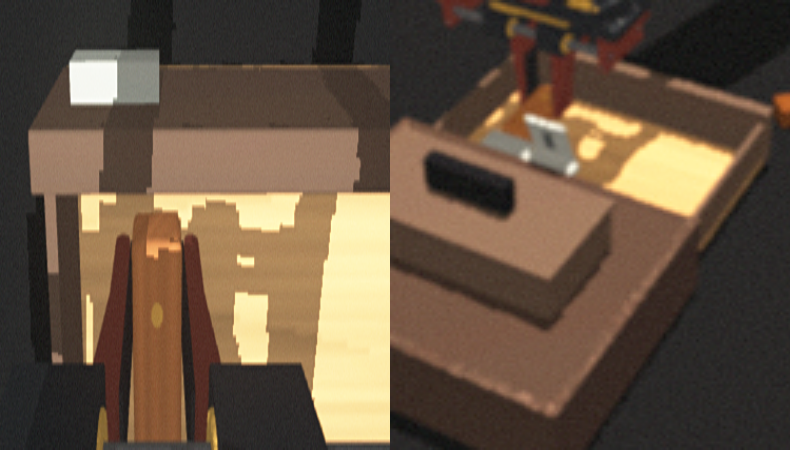

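The composite shows scraper 1 inside the drawer, straight and behind the panel, with its blade towards the block. Lower 3 mm and slide it in.

```bash
python3 -m creep '[0,0,0,0,0,-0.03,15, 0,0,0,0,-0.008,-0.03,15, 0,0,0,0.1,-0.006,-0.03,15, 0,0,0,0.2,-0.002,-0.03,15, 0,0,0,0.3,0.002,-0.03,15, 0,0,0,0.4,0.006,-0.03,15, 0,0,0,0.44,0.008,-0.03,15, 0,0,0,0.47,0.01,-0.03,15, 0,0,0,0.49,0.01,-0.03,15, 0,0,0,0.49,0.01,-0.03,15]'
```

```text
time: 28.3
eef_pos: [0.5361, -0.0384, 0.0306]
tcp_rot: [0.068, -3.14, -0.0]
force: [-3.4, 0.3, 1.5]
gripper_width: 0.287
grasp_force: 44.9
```

```bash
python3 -m creep '[0,0,0,0.02,0.001,0,15, 0,0,0,0.04,0.002,0,15, 0,0,0,0.05,0.002,0,15, 0,0,0,0.05,0.002,0,15]'
python3 -m creep '[0,0,0,0,0,0,45, 0,0,0,0,0,0,45, 0,0,0,0,0,0,45, 0,0,0,0,0,0.3,45, 0,0,0,0,0,0.7,45, 0,0,0,0,0,1,45]'
python3 -m creep '[0,0,0,-0.2,-0.3,0.2,60, 0,0,0,-0.3,-0.6,0.3,60, 0,0,0,-0.3,-1,0.3,60, 0,0,0,-0.3,-1,0.3,60]'
python3 - <<'E'
from h import *
print(state()); d=snap('top','t10'); m=masks(d)
for c in comps((m['H']<18)&(m['S']>115)&(m['V']>165)): print('handle',rect3(d,c,.032))
for c in comps((m['H']<18)&(m['S']>115)&(m['V']>165)): print('handle',rect3(d,c,.020))
for c in comps((m['S']<60)&(m['V']>90),60):
    r=rect3(d,c,.034)
    if 9<r['size'][1]<14: print('pull',r)
cv2.imwrite('pics/t10c.png',cv2.resize(d['frame'][70:250,190:470],None,fx=2.8,fy=2.8,interpolation=cv2.INTER_CUBIC))
E
```

```text
time: 28.7
eef_pos: [0.5405, -0.0382, 0.0305]
tcp_rot: [0.068, -3.139, -0.0]
force: [-5.5, 0.1, 3.4]
gripper_width: 0.288
grasp_force: 44.9
time: 29.3
eef_pos: [0.5418, -0.0383, 0.1328]
tcp_rot: [-0.068, 3.139, -0.0]
force: [0.3, 0.2, 0.2]
gripper_width: 0.511
grasp_force: 0.0
time: 29.7
eef_pos: [0.5112, -0.1421, 0.1613]
tcp_rot: [-0.061, 3.139, -0.004]
force: [0.8, 0.3, -1.0]
gripper_width: 0.682
grasp_force: 0.0
{'t': 29.7, 'p': array([ 511.2, -142.1,  161.3]), 'yaw_y': np.float64(92.2), 'zdir': array([ 0.002, -0.002, -1.   ]), 'j': array([-0.33, -0.1 ,  1.55, -0.  ,  1.69, -1.94]), 'w': 60.0, 'g': 0.0, 'F': array([ 0.8,  0.3, -1. ])}
handle {'c': array([ 473. , -402.5]), 'size': array([66. , 23.4]), 'ang': -17.8, 'cen': array([ 472.7, -402.5]), 'uv': array([449., 213.])}
handle {'c': array([570.6, -30.1]), 'size': array([47.6, 12.9]), 'ang': -2.0, 'cen': array([579.3, -28.5]), 'uv': array([301., 176.])}
handle {'c': array([ 475.1, -406.5]), 'size': array([66.6, 23.6]), 'ang': -17.8, 'cen': array([ 474.8, -406.5]), 'uv': array([449., 213.])}
handle {'c': array([573.6, -30.8]), 'size': array([48.1, 13. ]), 'ang': -2.0, 'cen': array([582.3, -29.2]), 'uv': array([301., 176.])}
```

View pics/t10c.png

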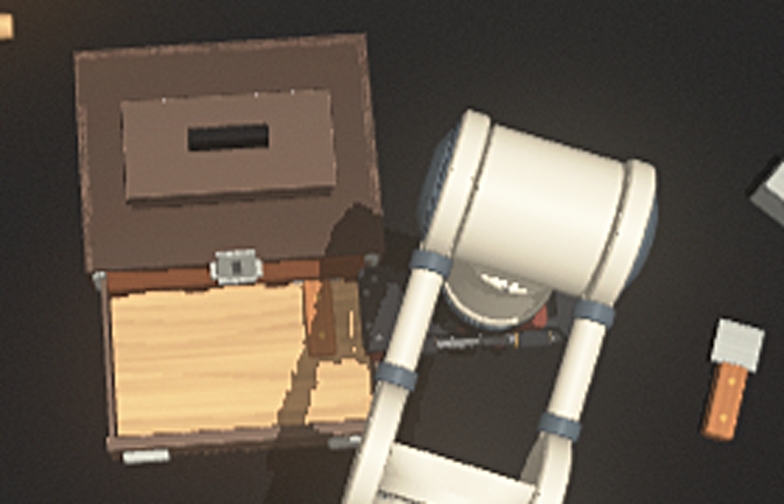

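The crop shows scraper 1 in the right slot, with its handle end at (320,356), and scraper 2 still at (730,380). Go for scraper 2.

```bash
python3 -m creep '[0,0,-0.04,-0.1,-0.3,0,60, 0,0,-0.08,-0.2,-0.6,0,60, 0,0,-0.109,-0.3,-0.9,0,60, 0,0,-0.109,-0.3,-1,0,60, 0,0,-0.109,-0.3,-1,0,60]'
python3 -m creep '[0,0,0,-0.1,-0.3,0,60, 0,0,0,-0.2,-0.6,0,60, 0,0,0,-0.25,-0.9,0,60, 0,0,0,-0.25,-1,0,60, 0,0,0,-0.25,-1,0,60]'
python3 -m creep '[0,0,0,0,-0.3,-0.2,60, 0,0,0,0,-0.59,-0.4,60, 0,0,0,0,-0.59,-0.5,60, 0,0,0,0,-0.59,-0.5,60]'
python3 - <<'E'
from h import *
print(state()); d=snap('wrist','w11'); m=masks(d)
for c in comps((m['H']<18)&(m['S']>115)&(m['V']>150),600):
  r=rect3(d,c,.02)
  if 20<r['size'][1]<30: print('handle',r)
for c in comps((m['S']<60)&(m['V']>180),600):
  r=rect3(d,c,.012)
  if 35<r['size'][1]<45: print('blade',r)
cv2.imwrite('pics/w11c.png',d['frame'][:330])
E
```

```text
time: 30.25
eef_pos: [0.4816, -0.2384, 0.1602]
tcp_rot: [-0.467, -3.106, -0.001]
force: [-0.2, 0.1, 0.1]
gripper_width: 0.682
grasp_force: 0.0
time: 30.75
eef_pos: [0.457, -0.3378, 0.1602]
tcp_rot: [-0.467, -3.106, -0.002]
force: [-0.8, 0.7, -1.0]
gripper_width: 0.681
grasp_force: 0.0
time: 31.15
eef_pos: [0.4564, -0.395, 0.1082]
tcp_rot: [-0.465, -3.104, -0.006]
force: [-0.2, 0.7, -1.0]
gripper_width: 0.688
grasp_force: 0.0
{'t': 31.15, 'p': array([ 456.4, -395. ,  108.2]), 'yaw_y': np.float64(72.9), 'zdir': array([-0.003,  0.004, -1.   ]), 'j': array([-0.77,  0.12,  1.43,  0.  ,  1.6 , -2.04]), 'w': 60.5, 'g': 0.0, 'F': array([-0.2,  0.7, -1. ])}
handle {'c': array([ 538.7, -341.8]), 'size': array([91.3, 29.6]), 'ang': 0.9, 'cen': array([ 543.1, -344.1]), 'uv': array([363., 290.])}
handle {'c': array([ 494.3, -485.1]), 'size': array([90.9, 29.5]), 'ang': -35.2, 'cen': array([ 499.2, -485.5]), 'uv': array([195., 290.])}
blade {'c': array([ 527.9, -426.5]), 'size': array([43. , 42.9]), 'ang': -17.2, 'cen': array([ 528.3, -426.6]), 'uv': array([269., 295.])}
```

```bash
python3 -m creep '[0,0,0,0,-0.055,-0.3,60, 0,0,0,0,-0.055,-0.6,60, 0,0,0,0,-0.055,-0.92,60, 0,0,0,0,-0.055,-0.92,60, 0,0,0,0,-0.055,-0.92,15, 0,0,0,0,-0.055,-0.92,15, 0,0,0,0,-0.055,-0.92,15, 0,0,0,0,-0.055,-0.92,15, 0,0,0,0,-0.055,-0.92,15, 0,0,0,0,-0.055,-0.92,15]' 45
python3 -m creep '[0,0,0,0,0,0,15, 0,0,0,0,0,0,15, 0,0,0,0,0,0,15, 0,0,0,0,0,0.3,15, 0,0,0,0,0,0.7,15, 0,0,0,0,0,1,15, 0,0,0,0,0,1,15]'
python3 -m creep '[0,0,0.03,0,0.2,0.3,15, 0,0,0.06,0,0.5,0.6,15, 0,0,0.09,0.03,0.8,0.7,15, 0,0,0.108,0.07,1,0.7,15, 0,0,0.108,0.07,1,0.7,15]'
python3 -m creep '[0,0,0,0.05,0.4,0,15, 0,0,0,0.07,0.8,0,15, 0,0,0,0.07,1,0,15, 0,0,0,0.07,1,0,15]'
python3 -m creep '[0,0,0,0.05,0.4,0,15, 0,0,0,0.07,0.8,0,15, 0,0,0,0.07,1,0,15, 0,0,0,0.07,1,0,15]'
python3 -m creep '[0,0,0,0.05,0.4,0,15, 0,0,0,0.07,0.8,0,15, 0,0,0,0.07,1,0,15, 0,0,0,0.07,1,0,15]'
python3 -m creep '[0,0,0,0,0.2,0,15, 0,0,0,0,0.37,0,15, 0,0,0,0,0.37,0,15, 0,0,0,0,0.37,0,15]'
python3 - <<'E'
from h import *
print(state()); d=snap('wrist','w12'); cv2.imwrite('pics/w12c.png',d['frame'][100:400])
E
```

```text
time: 32.2
eef_pos: [0.4569, -0.4032, 0.0199]
tcp_rot: [0.468, 3.105, -0.002]
force: [-0.3, 0.3, 6.0]
gripper_width: 0.292
grasp_force: 45.0
time: 32.9
eef_pos: [0.458, -0.4045, 0.1243]
tcp_rot: [0.467, 3.1, -0.008]
force: [-0.0, -0.7, -1.2]
gripper_width: 0.289
grasp_force: 45.0
time: 33.4
eef_pos: [0.4638, -0.3007, 0.1877]
tcp_rot: [0.069, -3.14, -0.002]
force: [1.1, -0.1, -0.2]
gripper_width: 0.289
grasp_force: 45.0
time: 33.8
eef_pos: [0.4702, -0.2013, 0.1871]
tcp_rot: [0.065, -3.139, -0.002]
force: [-0.1, -0.9, -0.9]
gripper_width: 0.294
grasp_force: 45.0
time: 34.2
eef_pos: [0.4774, -0.1022, 0.1875]
tcp_rot: [0.065, -3.139, -0.001]
force: [-0.2, -0.3, -1.5]
gripper_width: 0.294
grasp_force: 45.0
time: 34.6
eef_pos: [0.4847, -0.0026, 0.1877]
tcp_rot: [0.065, -3.14, 0.0]
force: [0.6, -0.7, -1.3]
gripper_width: 0.296
grasp_force: 45.0
time: 35.0
eef_pos: [0.4847, 0.0324, 0.1882]
tcp_rot: [0.061, -3.14, 0.002]
force: [-0.1, 0.6, -1.1]
gripper_width: 0.284
grasp_force: 45.0
{'t': 35.0, 'p': array([484.7,  32.4, 188.2]), 'yaw_y': np.float64(92.2), 'zdir': array([-0.001, -0.001, -1.   ]), 'j': array([-0.  , -0.22,  1.61, -0.  ,  1.75, -1.61]), 'w': 25.0, 'g': 45.0, 'F': array([-0.1,  0.6, -1.1])}
```

View pics/w12c.png

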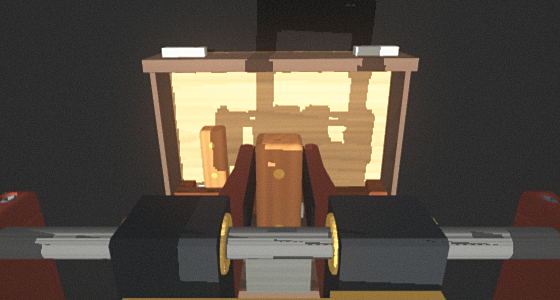

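Scraper 2 is held straight over the middle, and scraper 1 sits in its slot at (213,155). Lower and insert.

```bash
python3 -m creep '[0,0,0,0,0.015,-0.3,15, 0,0,0,0,0.015,-0.6,15, 0,0,0,0,0.015,-0.9,15, 0,0,0,0,0.015,-1,15, 0,0,0,0,0.015,-1,15]'
python3 -m creep '[0,0,0,0,0,-0.2,15, 0,0,0,0,0,-0.35,15, 0,0,0,0,0,-0.45,15, 0,0,0,0,0,-0.52,15, 0,0,0,0,0,-0.555,15, 0,0,0,0,0,-0.555,15, 0,0,0,0,0,-0.555,15]'
python3 -c "
from h import *
print(state())"
```

```text
time: 35.55
eef_pos: [0.4835, 0.0347, 0.087]
tcp_rot: [0.061, -3.138, 0.0]
force: [-1.0, -0.0, -0.8]
gripper_width: 0.294
grasp_force: 45.0
time: 36.25
eef_pos: [0.4847, 0.0357, 0.0337]
tcp_rot: [-0.063, 3.14, -0.0]
force: [-0.6, -0.8, -0.5]
gripper_width: 0.291
grasp_force: 45.0
{'t': 36.25, 'p': array([484.7,  35.7,  33.7]), 'yaw_y': np.float64(92.3), 'zdir': array([ 0.001, -0.   , -1.   ]), 'j': array([ 0.  , -0.17,  1.84, -0.  ,  1.47, -1.61]), 'w': 25.6, 'g': 45.0, 'F': array([-0.6, -0.8, -0.5])}
```

```bash
python3 -m creep '[0,0,0,0,-0.01,-0.015,15, 0,0,0,0.1,-0.006,-0.015,15, 0,0,0,0.2,-0.002,-0.015,15, 0,0,0,0.3,0.002,-0.015,15, 0,0,0,0.4,0.006,-0.015,15, 0,0,0,0.45,0.008,-0.015,15, 0,0,0,0.49,0.01,-0.015,15, 0,0,0,0.52,0.01,-0.015,15, 0,0,0,0.54,0.01,-0.015,15, 0,0,0,0.54,0.01,-0.015,15]'
python3 -m creep '[0,0,0,0.01,0,0,15, 0,0,0,0.02,0,0,15, 0,0,0,0.02,0,0,15]'
```

```text
time: 37.25
eef_pos: [0.5383, 0.0368, 0.0319]
tcp_rot: [0.063, -3.141, -0.0]
force: [-3.2, -0.3, 5.1]
gripper_width: 0.292
grasp_force: 45.0
time: 37.55
eef_pos: [0.5399, 0.0368, 0.0319]
tcp_rot: [0.064, -3.14, -0.0]
force: [-5.7, 0.3, 5.5]
gripper_width: 0.291
grasp_force: 45.0
```

```bash
python3 -m creep '[0,0,0,0,0,0,45, 0,0,0,0,0,0,45, 0,0,0,0,0,0,45, 0,0,0,0,0,0.3,45, 0,0,0,0,0,0.7,45, 0,0,0,0,0,1,45]'
python3 -m creep '[0,0,0,-0.3,0.3,0,20, 0,0,0,-0.6,0.6,0,0, 0,0,0,-0.9,1,0,0, 0,0,0,-1,1,0,0, 0,0,0,-1,1,0,0]' 20
python3 -m creep '[0,0,0,-0.3,0.3,0,0, 0,0,0,-0.52,0.6,0,0, 0,0,0,-0.52,1,0,0, 0,0,0,-0.52,1,0,0, 0,0,0,-0.52,1,0,0]'
python3 - <<'E'
from h import *
print(state()); d=snap('top','t13'); m=masks(d)
for c in comps((m['H']<18)&(m['S']>115)&(m['V']>110)): print('handle',rect3(d,c,.032))
for c in comps((m['S']<60)&(m['V']>90),60):
    r=rect3(d,c,.034)
    if 9<r['size'][1]<14: print('pull',r)
a=cv2.resize(d['frame'][75:240,205:345],None,fx=3.5,fy=3.5,interpolation=cv2.INTER_CUBIC)
s=snap('scene','s13'); b=cv2.resize(s['frame'][180:330,200:340],(310,a.shape[0]))
cv2.imwrite('pics/m13.png',np.hstack([a,b]))
E
```

```text
time: 38.15
eef_pos: [0.5407, 0.0367, 0.1335]
tcp_rot: [-0.063, 3.14, -0.0]
force: [1.0, -0.1, 0.8]
gripper_width: 0.511
grasp_force: 0.0
time: 38.65
eef_pos: [0.4397, 0.1373, 0.1318]
tcp_rot: [-0.067, 3.14, -0.0]
force: [0.3, -0.5, 0.1]
gripper_width: 0.095
grasp_force: 0.0
time: 39.15
eef_pos: [0.3892, 0.2362, 0.1313]
tcp_rot: [0.064, -3.141, 0.002]
force: [1.7, -0.3, -0.2]
gripper_width: 0.004
grasp_force: 0.0
{'t': 39.15, 'p': array([389.2, 236.2, 131.3]), 'yaw_y': np.float64(92.3), 'zdir': array([-0.   , -0.001, -1.   ]), 'j': array([ 0.47, -0.3 ,  1.78, -0.  ,  1.67, -1.14]), 'w': 0.3, 'g': 0.0, 'F': array([ 1.7, -0.3, -0.2])}
handle {'c': array([365.5, 141. ]), 'size': array([23. , 13.9]), 'ang': 43.8, 'cen': array([366.1, 138.7]), 'uv': array([237., 260.])}
handle {'c': array([395.6, 239.6]), 'size': array([30.1, 15.8]), 'ang': -35.2, 'cen': array([396.5, 240. ]), 'uv': array([196., 249.])}
handle {'c': array([556.7,  38.7]), 'size': array([69.5, 26.9]), 'ang': 1.7, 'cen': array([556.6,  38.7]), 'uv': array([275., 185.])}
handle {'c': array([560.8, -35.8]), 'size': array([73.9, 26. ]), 'ang': 3.1, 'cen': array([561.2, -35.7]), 'uv': array([304., 182.])}
handle {'c': array([601.1, 111.8]), 'size': array([92.9, 14.1]), 'ang': -88.7, 'cen': array([601.4, 113.6]), 'uv': array([245., 169.])}
handle {'c': array([608.2, -31.3]), 'size': array([91.2, 14.2]), 'ang': -87.1, 'cen': array([608.1, -31.2]), 'uv': array([301., 165.])}
handle {'c': array([1018.3, -738.4]), 'size': array([43. , 32.9]), 'ang': -7.4, 'cen': array([1010.6, -743. ]), 'uv': array([555.,  17.])}
handle {'c': array([1035.6, -571.5]), 'size': array([377.1,  60.5]), 'ang': 88.8, 'cen': array([1040. , -574.2]), 'uv': array([493.,   8.])}
```

View pics/m13.png

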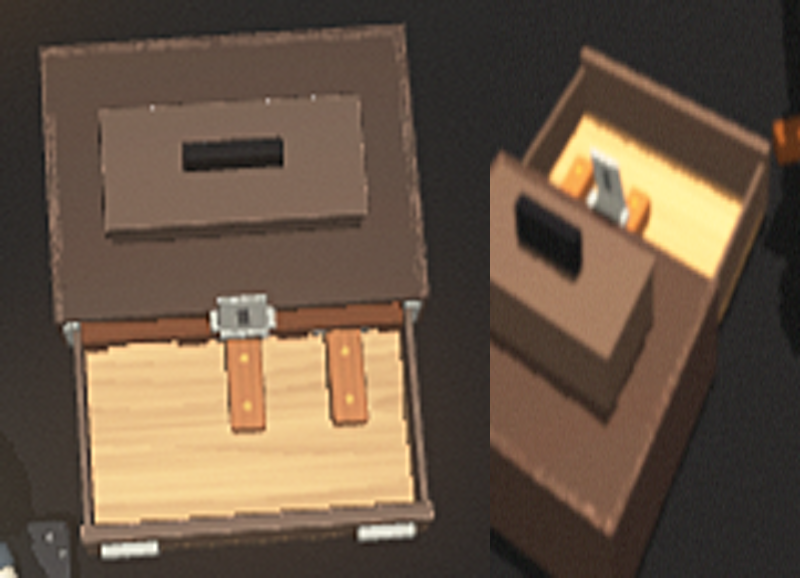

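The composite shows both scrapers in their slots and the handles straight, at (246,385) and (347,378). I'll measure how fully in they are, relative to the drawer panel.

```bash
python3 - <<'E'
from h import *
d=load('t13'); t=np.array([602.6,39.2]); a=np.radians(2.4); R=np.array([[np.cos(a),-np.sin(a)],[np.sin(a),np.cos(a)]])
ch=lambda uv,z:np.round((ray(d,uv,z)[:,:2]*1e3-t)@R,1)
c2=lambda p:np.array(p,float)/3.5+[205,75]
print('pulls',ch(c2([(130,549),(387,532)]),.034))
print('handle rear top edge',ch(c2([(248,430),(350,424)]),.032),'panel top rear/front edge mid',ch(c2([(258,515),(258,525)]),.060))
print('handle front',ch(c2([(245,338),(345,332)]),.032))
g=cv2.cvtColor(d['frame'],cv2.COLOR_BGR2GRAY)
for u in (275,274,276,303,304,302): print(u,g[165:202,u])
b=d['frame'][160:210,255:325]; cv2.imwrite('pics/z13.png',cv2.resize(b,None,fx=11,fy=11,interpolation=cv2.INTER_NEAREST))
E
```

```text
pulls [[-161.6   91.6]
 [-161.9  -93.5]]
handle rear top edge [[-79.8   1.2]
 [-80.4 -73.3]] panel top rear/front edge mid [[-147.5   -1.2]
 [-154.6   -0.7]]
handle front [[-10.7  -1.3]
 [-11.1 -75.1]]
275 [ 71  70  96 134 181 163  93 132 160 157 155 186 202 176 157 160 162 160
 160 161 160 161 159 157 176 205 204 173 156 161 161 164 110 124 199 213
 204]
274 [ 81  79  99 134 188 214 139 137 165 161 155 195 215 177 156 156 156 155
 154 156 157 155 156 154 152 173 173 157 155 156 160 157 108 127 200 214
 203]
276 [140 133 129 141 223 187  92 128 151 149 146 148 149 150 151 150 153 154
 154 156 157 159 159 157 166 192 193 171 160 163 164 166 112 124 199 211
 203]
303 [100 101  92  59 129 162 162 161 169 198 213 180 154 154 156 153 155 155
 154 155 155 152 149 162 155 151 155 155 160 160 110 126 196 207 201 204
 200]
304 [ 99  99  90  59 128 153 151 152 149 176 187 167 156 158 159 161 160 159
 158 158 158 157 174 203 205 172 155 156 160 156 104 121 196 204 203 205
 199]
302 [ 98  99  91  61 126 157 155 151 150 159 176 162 149 152 153 152 154 153
 158 158 158 159 160 161 161 162 162 165 169 170 122  97 189 206 201 202
 200]
```

View pics/z13.png

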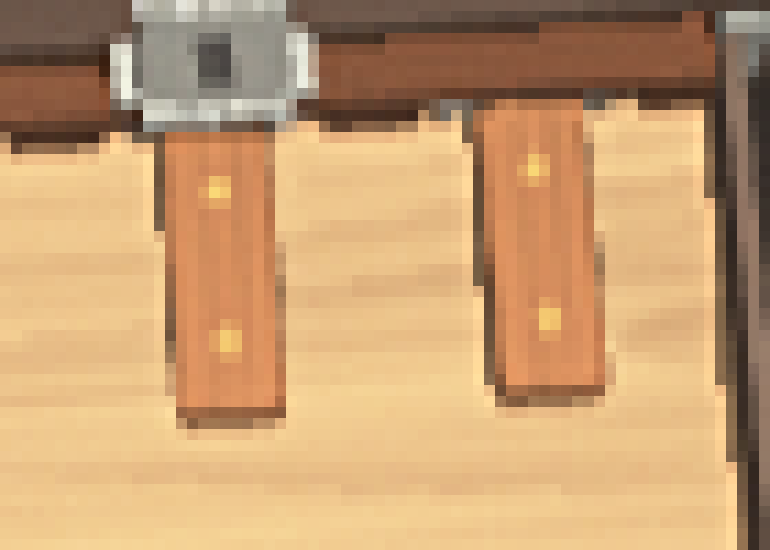

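By the panel, both scrapers are fully in (handle ends at about -78; expected -77.7). Now go in front of the drawer, with TCP z about 52 so the gripper body stays above the hasp.

```bash
python3 -m creep '[0,0,0,0.05,-0.4,0,0, 0,0,0,0.05,-0.8,0,0, 0,0,0,0.05,-1,0,0, 0,0,0,0.05,-1,0,0]'
python3 -m creep '[0,0,0,0.05,-0.4,0,0, 0,0,0,0.05,-0.8,0,0, 0,0,0,0.05,-1,0,0, 0,0,0,0.05,-1,0,0, 0,0,0,0.05,-1.0,-0.3,0, 0,0,0,0.05,-1,-0.6,0, 0,0,0,0.05,-1,-0.77,0, 0,0,0,0.05,-1,-0.77,0, 0,0,0,0.05,-1,-0.77,0]'
python3 -m creep '[0,0,0,0.2,0,0,0, 0,0,0,0.35,0,0,0, 0,0,0,0.45,0,0,0, 0,0,0,0.55,0,0,0, 0,0,0,0.65,0.01,0,0, 0,0,0,0.75,0.01,0,0, 0,0,0,0.85,0.02,0,0, 0,0,0,0.95,0.02,0,0, 0,0,0,1,0.02,0,0, 0,0,0,1,0.02,0,0]'
python3 -c "
from h import *
print(state())"
```

```text
time: 39.65
eef_pos: [0.394, 0.1335, 0.1318]
tcp_rot: [-0.054, 3.14, -0.001]
force: [-0.3, 0.9, 0.3]
gripper_width: 0.002
grasp_force: 0.0
time: 40.55
eef_pos: [0.3985, 0.0373, 0.0551]
tcp_rot: [0.064, -3.141, -0.001]
force: [0.4, 0.2, 0.6]
gripper_width: 0.001
grasp_force: 0.0
time: 41.55
eef_pos: [0.4993, 0.0395, 0.0564]
tcp_rot: [-0.064, 3.14, 0.001]
force: [-1.5, 1.1, 1.9]
gripper_width: 0.008
grasp_force: 0.9
{'t': 41.55, 'p': array([499.3,  39.5,  56.4]), 'yaw_y': np.float64(92.3), 'zdir': array([ 0.001,  0.001, -1.   ]), 'j': array([ 0.01, -0.14,  1.77,  0.  ,  1.51, -1.6 ]), 'w': 0.7, 'g': 0.9, 'F': array([-1.5,  1.1,  1.9])}
```

```bash
python3 -m creep '[0,0,0,0.1,0,0,0, 0,0,0,0.2,0,0,0, 0,0,0,0.3,0,0,0, 0,0,0,0.4,0,0,0, 0,0,0,0.5,0,0,0, 0,0,0,0.6,0,0,0, 0,0,0,0.68,0,0,0, 0,0,0,0.72,0,0,0, 0,0,0,0.75,0,0,0, 0,0,0,0.75,0,0,0]'
python3 -m creep '[0,0,0,0.02,0,0,0, 0,0,0,0.04,0,0,0, 0,0,0,0.05,0,0,0, 0,0,0,0.05,0,0,0]'
```

```text
time: 42.55
eef_pos: [0.5732, 0.04, 0.0554]
tcp_rot: [0.065, -3.14, -0.003]
force: [-4.0, 2.0, 0.4]
gripper_width: 0.004
grasp_force: 1.9
time: 42.95
eef_pos: [0.5754, 0.0399, 0.0552]
tcp_rot: [0.065, -3.133, -0.002]
force: [-16.8, 3.2, 7.6]
gripper_width: 0.009
grasp_force: 8.7
```

```bash
python3 -m creep '[0,0,0,0.02,0,0,0, 0,0,0,0.02,0,0,0]'
python3 -m creep '[0,0,0,-0.3,0,0,0, 0,0,0,-0.7,0,0,0, 0,0,0,-1,0,0.2,0, 0,0,0,-1,0,0.7,0, 0,0,0,-1,0,1,0]'
python3 -m creep '[0,0,0,-0.3,0.4,0.4,0, 0,0,0,-0.5,0.8,0.4,0, 0,0,0,-0.5,1,0.4,0, 0,0,0,-0.5,1,0.4,0]'
python3 - <<'E'
from h import *
print(state()); d=snap('top','t15')
a=cv2.resize(d['frame'][75:210,205:345],None,fx=3.5,fy=3.5,interpolation=cv2.INTER_CUBIC)
s=snap('scene','s15'); b=cv2.resize(s['frame'][180:330,200:340],(310,a.shape[0]))
cv2.imwrite('pics/m15.png',np.hstack([a,b]))
E
```

```text
time: 43.15
eef_pos: [0.5756, 0.0399, 0.0551]
tcp_rot: [0.065, -3.129, -0.002]
force: [-25.3, 3.9, 10.7]
gripper_width: 0.005
grasp_force: 13.3
time: 43.65
eef_pos: [0.4801, 0.0388, 0.158]
tcp_rot: [-0.063, 3.137, -0.001]
force: [0.8, -0.4, -0.2]
gripper_width: 0.006
grasp_force: 0.0
time: 44.05
eef_pos: [0.4304, 0.1413, 0.1968]
tcp_rot: [-0.069, 3.136, 0.003]
force: [0.7, -0.1, 0.0]
gripper_width: 0.006
grasp_force: 0.0
{'t': 44.05, 'p': array([430.4, 141.3, 196.8]), 'yaw_y': np.float64(92.5), 'zdir': array([ 0.004,  0.002, -1.   ]), 'j': array([ 0.24, -0.32,  1.67,  0.  ,  1.78, -1.37]), 'w': 0.5, 'g': 0.0, 'F': array([ 0.7, -0.1,  0. ])}
```

View pics/m15.png

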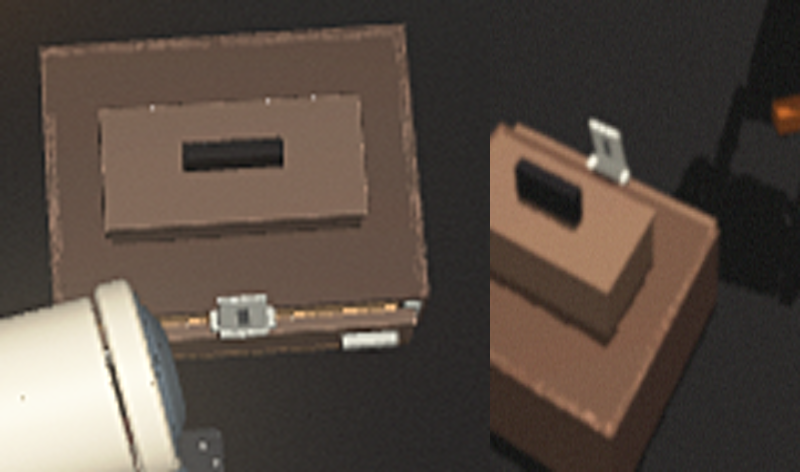

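I've now viewed 18 pictures, and the limit was 14. I'll view no more and work from numbers only. In this one the drawer is nearly or fully shut, with the right pull at (370,341).

```bash
python3 - <<'E'
from h import *
d=load('t15'); t=np.array([602.6,39.2]); a=np.radians(2.4); R=np.array([[np.cos(a),-np.sin(a)],[np.sin(a),np.cos(a)]])
ch=lambda uv,z:np.round((ray(d,uv,z)[:,:2]*1e3-t)@R,1)
c2=lambda p:np.array(p,float)/3.5+[205,75]
m=masks(d)
for c in comps((m['S']<60)&(m['V']>140),25):
    M=cv2.moments(c); uv=(M['m10']/M['m00'],M['m01']/M['m00'])
    if 220<uv[0]<330 and 150<uv[1]<190: print(np.round(uv,1),cv2.boundingRect(c),'z34',ch(uv,.034))
print('view pull',ch(c2([(370,341)]),.034),'panel top front edge',ch(c2([(300,337)]),.06))
g=cv2.cvtColor(d['frame'],cv2.COLOR_BGR2GRAY); print(g[155:182,300],g[155:182,285])
s=load('s15'); ms=masks(s)
from functools import reduce
# hasp in scene: project candidate tips for several angles and compare to the bright blob
x=lambda X,Y,Z:np.r_[R@[X,Y]+t,Z]/1e3
for c in comps((ms['S']<50)&(ms['V']>120),20):
    r=cv2.boundingRect(c)
    if 220<r[0]<260 and 190<r[1]<260: print('hasp scene bbox',r)
for th in (3.3,3.4,3.5,3.6): print(th,[np.round(proj(s,x(-16+42*-np.sin(th),y,68-42*np.cos(th)))[0],1) for y in(17,-17)],np.round(proj(d,x(-16-42*np.sin(th),0,68-42*np.cos(th)))[0],1))
for c in comps((m['S']<60)&(m['V']>80),25):
    r=cv2.boundingRect(c)
    if 255<r[0]<290 and 150<r[1]<175: print('hasp top bbox',r)
E
```

```text
[310.1 171.4] (303, 170, 16, 4) z34 [[-16.9 -91.4]]
[274.5 164.9] (265, 159, 19, 13) z34 [[ 6.5 -1.3]]
view pull [[-19.7 -92.7]] panel top front edge [[-20.  -40.4]]
[ 87  86  90  88  87  90  64  87 101 127 119 109 116 126  90  57  61  58
  82  64  43  45  45  47  45  44  45] [ 89  89  89  91  89  90  91  74  90 100 124 118 110 118 129  91  60  65
  63  85  67  46  50  51  48  49  51]
hasp scene bbox (244, 218, 19, 20)
3.3 [array([259.2, 220.2]), array([246.6, 216. ])] [274.4 162.9]
3.4 [array([258.3, 221.4]), array([245.7, 217.3])] [274.3 161.4]
3.5 [array([257.4, 222.8]), array([244.8, 218.6])] [274.2 160. ]
3.6 [array([256.6, 224.3]), array([244. , 220.1])] [274.1 158.6]
hasp top bbox (265, 159, 19, 13)
```

```bash
python3 - <<'E'
from h import *
t=np.array([602.6,39.2]); a=np.radians(2.4); R=np.array([[np.cos(a),-np.sin(a)],[np.sin(a),np.cos(a)]])
for f in('top0','t15','t13'):
    d=load(f); m=masks(d)
    for c in comps((m['S']<60)&(m['V']>140),25):
        M=cv2.moments(c); uv=(M['m10']/M['m00'],M['m01']/M['m00']); p=(ray(d,uv,.034)[:,:2]*1e3-t)@R
        if abs(abs(p[0,1])-92)<4: print(f,np.round(uv,2),cv2.boundingRect(c),np.round(p,1))
E
python3 -m creep '[0,0,0,0,-0.4,0,0, 0,0,0,0,-0.8,0,0, 0,0,0,0,-1,0,0, 0,0,0,0,-1,0,0]'
python3 -m creep '[0,0,0,0.3,-0.3,-0.2,0, 0,0,0,0.6,-0.54,-0.5,0, 0,0,0,0.6,-0.54,-0.9,0, 0,0,0,0.6,-0.54,-1,0, 0,0,0,0.6,-0.54,-1,0]'
python3 -m creep '[0,0,0,0.1,0,-0.2,0, 0,0,0,0.2,0,-0.42,0, 0,0,0,0.4,0,-0.42,0, 0,0,0,0.6,0,-0.42,0, 0,0,0,0.7,0,-0.42,0, 0,0,0,0.78,0,-0.42,0, 0,0,0,0.82,0,-0.42,0, 0,0,0,0.82,0,-0.42,0]'
python3 -c "
from h import *
print(state())"
```

```text
top0 [241.4  234.29] (234, 232, 16, 5) [[-167.6   93.8]]
top0 [315.42 229.02] (308, 227, 16, 5) [[-167.   -92.7]]
t15 [310.1  171.43] (303, 170, 16, 4) [[-16.9 -91.4]]
t13 [241.66 231.52] (234, 230, 16, 4) [[-160.7   92.8]]
t13 [314.75 226.38] (307, 224, 17, 5) [[-160.2  -91.5]]
time: 44.55
eef_pos: [0.4306, 0.0354, 0.1945]
tcp_rot: [-0.055, 3.141, -0.002]
force: [0.7, 0.6, -0.2]
gripper_width: 0.004
grasp_force: 0.0
time: 45.05
eef_pos: [0.4891, -0.015, 0.0927]
tcp_rot: [0.063, -3.136, -0.001]
force: [0.2, -0.1, -0.4]
gripper_width: 0.007
grasp_force: 0.0
time: 45.85
eef_pos: [0.5726, -0.0152, 0.0533]
tcp_rot: [-0.064, 3.14, -0.0]
force: [-0.3, 0.7, -0.6]
gripper_width: 0.0
grasp_force: 0.0
{'t': 45.85, 'p': array([572.6, -15.2,  53.3]), 'yaw_y': np.float64(92.3), 'zdir': array([ 0.001, -0.   , -1.   ]), 'j': array([-0.09,  0.06,  1.59,  0.  ,  1.5 , -1.7 ]), 'w': 0.0, 'g': 0.0, 'F': array([-0.3,  0.7, -0.6])}
```

```bash
python3 -m creep '[0,0,0,0.03,0,0,0, 0,0,0,0.06,0,0,0, 0,0,0,0.06,0,0,0]'
python3 -m creep '[0,0,0,0.02,0,0,0, 0,0,0,0.04,0,0,0, 0,0,0,0.04,0,0,0]'
python3 -m creep '[0,0,0,0.02,0,0,0, 0,0,0,0.03,0,0,0, 0,0,0,0.03,0,0,0]'
```

```text
time: 46.15
eef_pos: [0.5783, -0.0153, 0.0527]
tcp_rot: [0.063, -3.141, -0.0]
force: [-0.9, -0.1, -0.1]
gripper_width: 0.002
grasp_force: 0.3
time: 46.45
eef_pos: [0.5815, -0.0152, 0.0527]
tcp_rot: [0.063, -3.139, -0.0]
force: [-4.3, 0.4, 3.6]
gripper_width: 0.001
grasp_force: 2.5
time: 46.75
eef_pos: [0.5832, -0.0151, 0.0527]
tcp_rot: [0.063, -3.135, -0.001]
force: [-10.5, 0.5, 5.2]
gripper_width: 0.004
grasp_force: 5.3
```

```bash
python3 -m creep '[0,0,0,0.02,0,0,0, 0,0,0,0.03,0,0,0, 0,0,0,0.03,0,0,0, 0,0,0,0.03,0,0,0]'
python3 -m creep '[0,0,0,-0.3,0,0,0, 0,0,0,-0.7,0,0,0, 0,0,0,-1,0,0.3,0, 0,0,0,-1,0,0.8,0, 0,0,0,-1,0,1,0]'
python3 - <<'E'
from h import *
print(state())
t=np.array([602.6,39.2]); a=np.radians(2.4); R=np.array([[np.cos(a),-np.sin(a)],[np.sin(a),np.cos(a)]])
d=snap('top','t16'); m=masks(d)
for c in comps((m['S']<60)&(m['V']>140),20):
        M=cv2.moments(c); uv=(M['m10']/M['m00'],M['m01']/M['m00']); p=(ray(d,uv,.034)[:,:2]*1e3-t)@R
        if abs(abs(p[0,1])-92)<6: print(np.round(uv,2),cv2.boundingRect(c),np.round(p,1))
print('to behind hasp', R@[25,0]+t, 'from', (state()['p'][:2]-t)@R)
E
```

```text
time: 47.15
eef_pos: [0.5833, -0.0151, 0.0527]
tcp_rot: [0.063, -3.129, -0.001]
force: [-23.9, 0.3, 13.2]
gripper_width: 0.005
grasp_force: 11.8
time: 47.65
eef_pos: [0.4886, -0.0154, 0.1569]
tcp_rot: [-0.063, 3.135, -0.001]
force: [0.6, -0.8, 0.1]
gripper_width: 0.009
grasp_force: 0.0
{'t': 47.65, 'p': array([488.6, -15.4, 156.9]), 'yaw_y': np.float64(92.3), 'zdir': array([ 0.006, -0.001, -1.   ]), 'j': array([-0.1 , -0.22,  1.66, -0.  ,  1.69, -1.71]), 'w': 0.8, 'g': 0.0, 'F': array([ 0.6, -0.8,  0.1])}
[237.92 174.39] (231, 173, 16, 4) [[-12.3  94.1]]
to behind hasp [627.57807075  40.24689134] from [-114.69191665  -49.94100776]
```

Drawer is shut: it held firm at 24 N with the finger at the expected stop. Now go behind the hasp.

```bash
python3 -m creep '[0,0,0,0.2,0.3,0.2,0, 0,0,0,0.5,0.556,0.3,0, 0,0,0,0.9,0.556,0.3,0, 0,0,0,1,0.556,0.3,0, 0,0,0,1,0.556,0.3,0]'
python3 -m creep '[0,0,0,0.3,0,0,0, 0,0,0,0.4,0,0,0, 0,0,0,0.4,0,-0.3,0, 0,0,0,0.4,0,-0.6,0, 0,0,0,0.4,0,-0.8,0, 0,0,0,0.4,0,-0.88,0, 0,0,0,0.4,0,-0.88,0, 0,0,0,0.4,0,-0.88,0]'
python3 - <<'E'
from h import *
t=np.array([602.6,39.2]); a=np.radians(2.4); R=np.array([[np.cos(a),-np.sin(a)],[np.sin(a),np.cos(a)]])
print(state(),(state()['p'][:2]-t)@R)
E
```

```text
time: 48.2
eef_pos: [0.5887, 0.0402, 0.1809]
tcp_rot: [0.063, -3.138, 0.0]
force: [-0.3, -0.2, -0.1]
gripper_width: 0.006
grasp_force: 0.0
time: 49.0
eef_pos: [0.6286, 0.0402, 0.0963]
tcp_rot: [-0.063, 3.139, -0.0]
force: [-0.7, 0.2, 0.7]
gripper_width: 0.006
grasp_force: 0.0
{'t': 49.0, 'p': array([628.6,  40.2,  96.3]), 'yaw_y': np.float64(92.3), 'zdir': array([ 0.002,  0.   , -1.   ]), 'j': array([ 0.01,  0.18,  1.37, -0.  ,  1.58, -1.6 ]), 'w': 0.5, 'g': 0.0, 'F': array([-0.7,  0.2,  0.7])} [26.01906924 -0.08964417]
```

```bash
python3 -m creep '[0,0,0,-0.1,0,0,0, 0,0,0,-0.2,-0.01,0,0, 0,0,0,-0.3,-0.01,0,0, 0,0,0,-0.4,-0.02,0,0, 0,0,0,-0.5,-0.02,0,0, 0,0,0,-0.6,-0.03,0,0, 0,0,0,-0.7,-0.03,0,0, 0,0,0,-0.8,-0.03,0,0, 0,0,0,-0.86,-0.03,0,0, 0,0,0,-0.86,-0.03,0,0]'
python3 - <<'E'
from h import *
t=np.array([602.6,39.2]); a=np.radians(2.4); R=np.array([[np.cos(a),-np.sin(a)],[np.sin(a),np.cos(a)]])
print(state(),(state()['p'][:2]-t)@R)
s=snap('scene','s17'); m=masks(s)
for c in comps((m['S']<50)&(m['V']>120),15):
    r=cv2.boundingRect(c)
    if 215<r[0]<270 and 190<r[1]<270: print('hasp scene bbox',r)
E
```

```text
time: 50.0
eef_pos: [0.5414, 0.0373, 0.0945]
tcp_rot: [0.063, -3.14, -0.0]
force: [-0.8, 0.3, 0.6]
gripper_width: 0.007
grasp_force: 0.2
{'t': 50.0, 'p': array([541.4,  37.3,  94.5]), 'yaw_y': np.float64(92.3), 'zdir': array([-0.001, -0.   , -1.   ]), 'j': array([ 0.01, -0.04,  1.61,  0.  ,  1.57, -1.61]), 'w': 0.6, 'g': 0.2, 'F': array([-0.8,  0.3,  0.6])} [-61.22588094   0.66445663]
hasp scene bbox (245, 217, 23, 21)
```

```bash
python3 - <<'E'
from h import *
t=np.array([602.6,39.2]); a=np.radians(2.4); R=np.array([[np.cos(a),-np.sin(a)],[np.sin(a),np.cos(a)]])
s=load('s17'); x=lambda X,Y,Z:np.r_[R@[X,Y]+t,Z]/1e3
for phi in (-21,0,30,66,90):
    p=np.radians(phi); print(phi,[np.round(proj(s,x(-16-42*np.sin(p),y,68+42*np.cos(p)))[0]) for y in (17,-17)])
print('hinge',[np.round(proj(s,x(-16,y,68))[0]) for y in(17,-17)])
m=masks(s); k=((m['S']<60)&(m['V']>110))
for v in range(205,250,2): print(v,''.join('#' if q else '.' for q in k[v,225:285]))
k=load('s15'); m=masks(k); k=((m['S']<60)&(m['V']>110))
for v in range(205,250,3): print(v,''.join('#' if q else '.' for q in k[v,225:285]))
E
```

```text
-21 [array([257., 223.]), array([245., 219.])]
0 [array([261., 218.]), array([248., 214.])]
30 [array([265., 216.]), array([253., 212.])]
66 [array([269., 218.]), array([257., 214.])]
90 [array([270., 223.]), array([258., 219.])]
hinge [array([261., 233.]), array([249., 229.])]
205 ............................................................
207 ............................................................
209 ............................................................
211 ............................................................
213 ............................................................
215 ............................................................
217 ................................###.........................
219 ..............................#############.................
221 .............................#####...######.................
223 ............................#####...######..................
225 ...........................####....######...................
227 .........................#######..######....................
229 .......................##############
[... 948 characters left out ...]
..................................................
220 ....................##########..............................
223 ......................############..........................
226 .......................###...#####..........................
229 ....................########..#####.........................
232 ...................#################........................
235 ............................##########......................
238 ..................................##........................
241 ............................................................
244 ............................................................
247 ............................................................
```

The hasp is over, at about 75° past upright. Now down and in.

```bash
python3 -m creep '[0,0,0,0.01,0,-0.08,0, 0,0,0,0.01,0,-0.155,0, 0,0,0,0.03,0,-0.23,0, 0,0,0,0.04,0,-0.28,0, 0,0,0,0.07,0,-0.34,0, 0,0,0,0.1,0,-0.38,0, 0,0,0,0.14,0.01,-0.42,0, 0,0,0,0.18,0.01,-0.455,0, 0,0,0,0.23,0.01,-0.48,0, 0,0,0,0.27,0.01,-0.5,0]'
python3 -m creep '[0,0,0,0.03,0,-0.02,0, 0,0,0,0.05,0,-0.02,0, 0,0,0,0.06,0,-0.02,0, 0,0,0,0.06,0,-0.02,0]'
python3 - <<'E'
from h import *
t=np.array([602.6,39.2]); a=np.radians(2.4); R=np.array([[np.cos(a),-np.sin(a)],[np.sin(a),np.cos(a)]])
print(state(),(state()['p'][:2]-t)@R)
E
```

```text
time: 51.05
eef_pos: [0.5697, 0.0384, 0.0444]
tcp_rot: [0.063, -3.141, -0.0]
force: [-0.8, -0.0, 1.8]
gripper_width: 0.009
grasp_force: 0.8
time: 51.45
eef_pos: [0.5747, 0.0384, 0.042]
tcp_rot: [0.063, -3.139, -0.0]
force: [-3.9, 0.7, -0.4]
gripper_width: 0.007
grasp_force: 1.7
{'t': 51.45, 'p': array([574.7,  38.4,  42. ]), 'yaw_y': np.float64(92.3), 'zdir': array([-0.002,  0.   , -1.   ]), 'j': array([ 0.01,  0.08,  1.59,  0.  ,  1.48, -1.6 ]), 'w': 0.6, 'g': 1.7, 'F': array([-3.9,  0.7, -0.4])} [-27.90902748   0.36903247]
```

```bash
python3 -m creep '[0,0,0,0.02,0,0,0, 0,0,0,0.04,0,0,0, 0,0,0,0.04,0,0,0, 0,0,0,0.04,0,0,0]'
python3 -m creep '[0,0,0,0.02,0,0,0, 0,0,0,0.02,0,0,0, 0,0,0,0.02,0,0,0]'
python3 -m creep '[0,0,0,-0.3,0,0,0, 0,0,0,-0.7,0,0,0, 0,0,0,-1,0,0.3,0, 0,0,0,-1,0,0.8,0, 0,0,0,-1,0,1,0]'
python3 -m creep '[0,0,0,-0.3,0.4,0.4,0, 0,0,0,-0.6,0.8,0.4,0, 0,0,0,-0.6,1,0.4,0, 0,0,0,-0.6,1,0.4,0]'
python3 -m creep '[0,0,0,0,0.4,0.4,0, 0,0,0,0,0.8,0.4,0, 0,0,0,0,1,0.4,0, 0,0,0,0,1,0.4,0]'
python3 - <<'E'
from h import *
t=np.array([602.6,39.2]); a=np.radians(2.4); R=np.array([[np.cos(a),-np.sin(a)],[np.sin(a),np.cos(a)]])
print(state())
d=snap('top','t18'); m=masks(d); x=lambda X,Y,Z:np.r_[R@[X,Y]+t,Z]/1e3
for c in comps((m['S']<60)&(m['V']>140),20):
        M=cv2.moments(c); uv=(M['m10']/M['m00'],M['m01']/M['m00']); p=(ray(d,uv,.034)[:,:2]*1e3-t)@R
        if abs(p[0,1])<100 and p[0,0]<30 and p[0,0]>-100: print(np.round(uv,2),cv2.boundingRect(c),np.round(p,1))
k=(m['S']<60)&(m['V']>80)
for v in range(155,182): print(v,''.join('#' if q else '.' for q in k[v,225:325]))
print('expect closed tip',np.round(proj(d,x(-18,0,26))[0],1),'hinge',np.round(proj(d,x(-18,0,68))[0],1),'if 0.3rad',np.round(proj(d,x(-16-12.4,0,28))[0],1))
print('pulls shut expect',[np.round(proj(d,x(-16,y,.034*1e3))[0],1) for y in(92,-92)])
xx,yy=np.meshgrid(np.arange(560),np.arange(420))
for c in comps((m['V']>115)&(m['S']>50)&(m['S']<110)&(abs(xx-270)<60)&(abs(yy-122)<40),300): print('lid plate',rect3(d,c,.109))
r=[rect3(d,c,.07) for c in comps((m['S']<60)&(m['V']>150),300)]
print([q for q in r if abs(q['uv'][0]-99)<12 and abs(q['uv'][1]-208)<15])
s=snap('scene','s18'); ms=masks(s)
for c in comps((ms['H']<18)&(ms['S']>130)&(ms['V']>150),30):
    q=cv2.boundingRect(c)
    if q[1]>150: print('orange scene',q)
k=((ms['S']<60)&(ms['V']>110))
for v in range(211,247,3): print(v,''.join('#' if q else '.' for q in k[v,225:285]))
E
```

```text
time: 51.85
eef_pos: [0.5747, 0.0384, 0.042]
tcp_rot: [0.064, -3.129, 0.0]
force: [-21.7, 0.1, 9.0]
gripper_width: 0.007
grasp_force: 11.1
time: 52.15
eef_pos: [0.5748, 0.0384, 0.042]
tcp_rot: [0.064, -3.125, 0.0]
force: [-32.0, -0.1, 13.6]
gripper_width: 0.005
grasp_force: 15.8
time: 52.65
eef_pos: [0.4822, 0.0383, 0.1474]
tcp_rot: [-0.063, 3.133, -0.0]
force: [1.2, 0.1, 0.5]
gripper_width: 0.002
grasp_force: 0.0
time: 53.05
eef_pos: [0.4212, 0.141, 0.1843]
tcp_rot: [-0.07, 3.137, 0.003]
force: [-0.3, -0.5, -0.1]
gripper_width: 0.005
grasp_force: 0.0
time: 53.45
eef_pos: [0.4219, 0.2397, 0.2225]
tcp_rot: [-0.067, 3.14, 0.0]
force: [-0.0, 0.1, -0.0]
gripper_width: 0.005
grasp_force: 0.0
{'t': 53.45, 'p': array([421.9, 239.7, 222.5]), 'yaw_y': np.float64(92.5), 'zdir': array([ 0.001,  0.   , -1.   ]), 'j': array([ 0.45, -0.22,  1.55, -0.  ,  1.81, -1.17]), 'w': 0.5, 'g': 0.0, 'F': array([-0. ,  0.1, -0. ])}
[237.92 174.39] (231, 173, 16, 4) [[-12.3  94.1]]
[310.06 169.46] (303, 168, 16, 4) [[-11.7 -91.7]]
[274.25 166.45] (265, 163, 19, 8) [[ 2.4 -0.3]]
155 ............................
[... 3360 characters left out ...]
..................................................
217 ............................................................
220 ............................................................
223 ............................................................
226 ............................................................
229 ....................############............................
232 ...................##################.......................
235 ..........................############......................
238 ..................................##........................
241 ............................................................
244 ............................................................
```

```bash
python3 -c "
from plant import arm
print(arm.job_done())"
```

```text
the job is handed in; nothing more can be done
None
```

The job is handed in at about 53 s: both scrapers present are fully in their slots (no third was found), both stones are in the till under the squarely seated lid, the drawer was pushed shut and then the hasp swung fully down, and the tin was left alone; I broke the picture limit by viewing 18 instead of 14, so the drawer's final closing push and the hasp were checked by measurement only.

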